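# Test battery packs in the lever contact jig

### The job

Test all the loose battery packs: set them in the contact jig in a straight, even row, each squarely in front of its own contact head with the brass end towards the heads and the other end against the low stop; then, letting go of the packs, pull the jig's lever all the way towards you, hold it there for two seconds with every pack still in its place, and ease it back slowly until it is fully home, never letting it spring back. After that lay every pack flat on the floor of the grey tray, none on top of another, and leave everything else on the bench where it is.

Things in the scene. Friction and masses are not known exactly. Their poses are not given: they have to be found in the camera images.
- jig: Fixed contact jig: grey deck, top 10 mm up. Origin on the bench; x from low stop to contact heads, y along the row to the lever. Places for packs: centres at x = 0, y = -108, -54, 0, 54, 108 mm (white lines). Low stop: face at x = -30, 8 mm above the deck, 10 thick; a seated pack's contact end is at x = +30. Deck x -50 to 125, y -156 to 156; end rails 18 mm above it at y = +-150.
- heads (a point): Face of the middle contact head, at deck level. Five black heads, one per place (18 mm wide, 23 mm above the deck, brass strips), ride on one carriage. Faces at jig x = 64.5 mm with the lever home, moving evenly to 30.5 mm (just touching seated packs) at full pull; they push what is in the way. Behind them the carriage and a back wall (44 mm above the bench) reach to the deck's edge.
- lever (a joint): Jig lever, rad: 0 is home (leaning 0.60 rad from upright towards jig +x), 1.2 is fully pulled (leaning 0.60 rad towards jig -x, the robot's side). A return spring pulls it home, about 3.5 N at the grip when home and 12 N when fully pulled; let go, it snaps back.
- lever_grip (a point): Middle of the lever's round black crossbar grip: 18 mm thick, 72 mm long, level and along jig y. The lever arm (12 mm thick) joins it at the end nearest the row, 35 mm from this point; the other end is free. Swings on a 130 mm radius about lever_hinge: 147 mm above the bench at home, 170 mm at the top of the swing.
- lever_hinge (a point): Point on the lever's hinge axis (which lies along jig y), level with the middle of the grip; 40 mm above the bench. Its grey bearing block fills jig x -50 to 10, y 147 to 177 mm, 50 mm high. At lever value q the grip is at hinge + 130 mm * (sin(0.60 - q) along jig x, cos(0.60 - q) up).
- pack1: Black battery pack, 60 (x) x 28 (y) x 24 (z) mm, about 90 g, lying flat on the bench with a paper label on top; origin at the centre of its underside. Its +x end carries two brass contact strips, which wrap over the top edge. May be absent: three to five of the five are there.
- pack1_end (a point): Bottom middle of the contact end of pack1: 30 mm along its +x from its origin.
- pack2: Black battery pack, 60 (x) x 28 (y) x 24 (z) mm, about 90 g, lying flat on the bench with a paper label on top; origin at the centre of its underside. Its +x end carries two brass contact strips, which wrap over the top edge. May be absent: three to five of the five are there.
- pack2_end (a point): Bottom middle of the contact end of pack2: 30 mm along its +x from its origin.
- pack3: Black battery pack, 60 (x) x 28 (y) x 24 (z) mm, about 90 g, lying flat on the bench with a paper label on top; origin at the centre of its underside. Its +x end carries two brass contact strips, which wrap over the top edge. May be absent: three to five of the five are there.
- pack3_end (a point): Bottom middle of the contact end of pack3: 30 mm along its +x from its origin.
- pack4: Black battery pack, 60 (x) x 28 (y) x 24 (z) mm, about 90 g, lying flat on the bench with a paper label on top; origin at the centre of its underside. Its +x end carries two brass contact strips, which wrap over the top edge. May be absent: three to five of the five are there.
- pack4_end (a point): Bottom middle of the contact end of pack4: 30 mm along its +x from its origin.
- pack5: Black battery pack, 60 (x) x 28 (y) x 24 (z) mm, about 90 g, lying flat on the bench with a paper label on top; origin at the centre of its underside. Its +x end carries two brass contact strips, which wrap over the top edge. May be absent: three to five of the five are there.
- pack5_end (a point): Bottom middle of the contact end of pack5: 30 mm along its +x from its origin.
- tray: Grey open tray, fixed on the bench, 182 (x) x 202 (y) mm outside, walls 4 mm thick and 18 mm high, floor 4 mm thick; origin at the centre of its underside.
- screwdriver: Bystander, not to be disturbed: screwdriver with red handle, 170 mm long, lying on the bench.
- loupe: Bystander, not to be disturbed: small black eye loupe, 40 mm across, 34 mm tall, standing.
- jar: Bystander, not to be disturbed: small glass jar with steel lid, 48 mm across, 55 mm tall.
- camera_body: Bystander, not to be disturbed: black camera, 45 x 125 mm, 87 mm tall, lens to +x.
- reel: Bystander, not to be disturbed: metal wire reel, 60 mm across, 35 mm tall.
- mug: Bystander, not to be disturbed: blue mug, 76 mm across, 90 mm tall.
- spanner: Bystander, not to be disturbed: steel spanner, 160 mm long, lying.
There are look-alikes about, which are no part of the job. Leave any purple or red look-alike of the pack2 alone.

How it is judged:
By the outcome, as a careful person would: the job done as asked, in the order asked, and still so for the second after the job is handed in, with the robot touching nothing.
Of pack1, pack2, pack3, pack4, pack5 only 3 to 5 are there at a start; the rules pass over those that are not, and their reading is None.
At some moment in a run one of pack1, pack2, pack3, pack4, pack5 may be knocked a few centimetres aside while the robot is not near it.
It also fails if it takes over 210 s, if anything falls off the work surface, if the arm or the gripper's body presses on something with over 40 N, if the wrist force passes 120 N, or if a joint passes its speed limit or range.

### The arm

A 6-joint arm with a two-finger parallel gripper is mounted at the origin on the work surface. World frame = base frame: x ahead of the robot, y to its left, z up, the work surface at z = 0. Lengths are in mm, angles in rad, forces in N, time in s.
With the tool pointing down it reaches from about 275 to 750 mm from the base axis. Payload 10.2 kg.
Tool frame: the origin (TCP) lies at the very end of the fingers, on their centre line; the grasp point (between the pads) lies 19 mm behind it (ctrl.pinch_z is the z of the grasp point in the tool frame, in mm); z points along the fingers, y is the line along which they close (so a half turn about z gives the same grasp; the last joint's range is limited). The gripper opens to 88 mm and grips with 3 to 60 N. Pads are 18 mm wide; open, the fingers measure 123 mm over their backs; the gripper's body (75 mm by 187 mm) begins 45 mm behind the grasp point.
Start: joints at [1.005, 0.313, 1.498, -0, 1.331, -0.223], TCP at [176.479, 494.456, 238.72] pointing down, gripper open.
Joint ranges: [-2.94, 2.94], [-0.97, 2.17], [0.19, 2.56], [-1.23, 4.37], [0.02, 3.11], [-2.88, 2.88]. Speed limits (rad/s): [2.39, 2.39, 3.01, 3.14, 3.14, 3.14].

### API

Orientations are given as a 3x3 rotation matrix whose columns are the frame's x, y, z axes.
In Python, from cell import ctrl gives the robot as it stands.
- The arm moves only by the shell command python3 -m jog 'ROWS'. ROWS is JSON, a list that holds one entry, the list of rows, each a list of 7 numbers: the shift along the tool's x, y, z in cm, then the turn, a rotation vector about the tool's x, y, z in degrees, then the opening, from 0 (shut) to 1 (fully open). A call has 1 to 12 rows; each row shifts and turns the commanded pose from where the row before left it, along the tool's axes as they then stand; what a row does not reach is not made up. A row lasts 1/8 s, in which the tool goes at most 62.5 mm and 10.7 degrees, less where a joint would pass 70% of its speed; a pose out of reach is approached as far as the arm can. A call with a gripper value outside its range is refused whole. The fingers move at their own pace and stop on an object; the grip force is fixed at half the most. Time passes only in rows, so rows that do not move let the fingers close. It gives the time, the measured TCP pose, the force, the opening and the grip force at its end, in the units of the state.
- ctrl.state(): the state, without advancing time (a new reading comes with each control period).
- ctrl.capture(name): name is "side" or "top"; returns a dict with "pixels" (400x640x3 uint8, red, green, blue), "z_map" (400x640 float32, mm along the optical axis (not along the pixel's ray), 0 where there is no reading), "vfov" (degrees; the focal length in pixels is half the picture's height over the tangent of half this angle, whatever the lens; pixels are square), "cx", "cy" (the principal point, pixels), "R" (3x3) and "t" (3): a world point X has camera coordinates R X + t. Camera axes: x right, y down, z forward; pixel columns grow to the right and rows downward; lengths in mm; the calibration is good to about 2 mm. A picture is of the moment at which its call begins.
- ctrl.hand_in(): hands the job in; it is judged then, once.
The state is a dict: "clock": time; "joint_positions": joint angles; "dq": joint speeds; "joint_efforts": joint torques, N m; "tcp_pos": TCP position; "tcp_rot": TCP orientation; "contact_force": force on the tool from outside, world axes, zero at the start; "ft_torque": the same for the moment, N m; "width": finger opening in mm; "grasp_force": force on a finger pad.
Only numpy, scipy, OpenCV 4.12 (cv2) and the standard library are available. Lean on these libraries where they do the work, as an engineer would, in place of code of your own. Each camera call takes 0.05 s, during which the arm holds its last target. There are 200 camera calls.

## Working session

There is one attempt and no reset: what is moved stays moved. The work goes in short steps, Python scripts to look and compute and a shell command to move; the robot and the scene stay as the last step left them, time stands still between calls to the robot, and variables do not carry over. Pictures are saved under pics/ and viewed, at most 14 in all, crops included, and the job is handed in when it is done.

```bash
ls; mkdir -p pics; python3 - <<'E'
from cell import ctrl
import cv2,numpy as np
for n in("top","side"):
    c=ctrl.capture(n); cv2.imwrite(f"pics/{n}0.png",c["pixels"][:,:,::-1]); np.savez(f"{n}0.npz",**c)
    print(n,c["vfov"],c["cx"],c["cy"],c["R"],c["t"])
print(ctrl.state())
E
```

```text
pics
top 44.08526749343425 317.0163719212842 203.67293005074512 [[-0.05032537 -0.99871954 -0.00516198]
 [-0.97684582  0.05029795 -0.20794798]
 [ 0.20794135 -0.0054226  -0.97812627]] [  97.09524095  567.36182774 1535.77492399]
side 42.027603925395184 320.5892927042982 203.44115614991256 [[-0.95544731 -0.29501805 -0.00920777]
 [-0.21113654  0.70492196 -0.677131  ]
 [ 0.20625663 -0.6450189  -0.73580488]] [ 531.60908124  133.04079192 1414.42892927]
{'clock': 0.1, 'joint_positions': array([ 1.00460988e+00,  3.13405709e-01,  1.49830729e+00,  1.40050503e-06,
        1.33097616e+00, -2.23409398e-01]), 'dq': array([-0.00144937, -0.00124794, -0.00273882,  0.00051869, -0.00013679,
        0.00037475]), 'joint_efforts': array([ 2.99289517e-03, -4.02816224e+01, -2.52639252e+01,  6.95386855e-02,
        3.42701515e-02, -3.34780839e-05]), 'tcp_pos': array([176.36294577, 494.28353107, 238.23258369]), 'tcp_rot': array([[-9.41824739e-01,  3.36103873e-01, -5.89330403e-04],
       [ 3.36104301e-01,  9.41824317e-01, -9.24665220e-04],
       [ 2.44262142e-04, -1.06894906e-03, -9.99999399e-01]]), 'contact_force': array([0.24585115, 0.23353297, 0.4957541 ]), 'ft_torque': array([-0.00905762,  0.03756661, -0.05612807]), 'grasp_force': 0.0, 'width': 88.11319173673184}
```

View pics/top0.png

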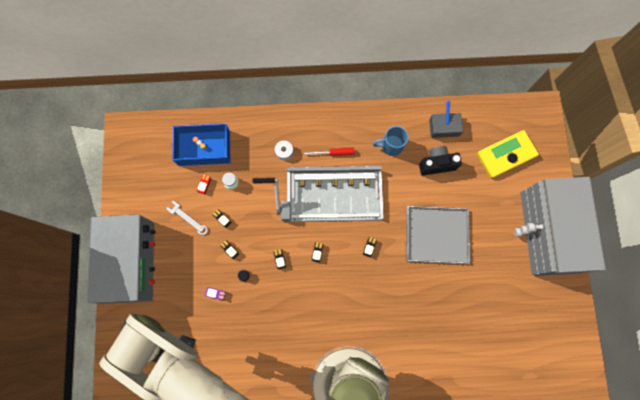

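View pics/side0.png

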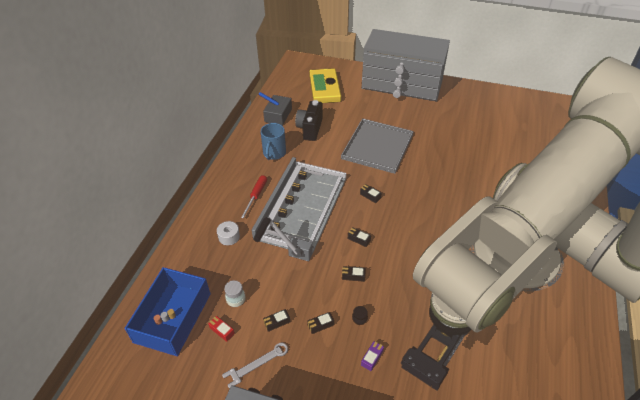

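```bash
cat > h.py <<'E'
from cell import ctrl
import cv2,numpy as np
def world(c):
    v,u=np.mgrid[0:400,0:640]; f=200/np.tan(np.radians(float(c["vfov"])/2)); z=c["z_map"]
    P=np.stack([(u-c["cx"])/f*z,(v-c["cy"])/f*z,z],-1)
    W=(P-c["t"])@c["R"]; W[z==0]=np.nan; return W
def proj(c,X):
    f=200/np.tan(np.radians(float(c["vfov"])/2)); p=np.asarray(X)@c["R"].T+c["t"]
    return p[...,:2]/p[...,2:]*f+[c["cx"],c["cy"]]
def packs(c,W=None,lo=14,hi=34):
    """pack-top blobs: centre, yaw of brass end, size, mean height"""
    W=world(c) if W is None else W; h=np.nan_to_num(W[...,2],nan=-99)
    n,l,st,_=cv2.connectedComponentsWithStats(((h>lo)&(h<hi)).astype(np.uint8),connectivity=4); out=[]
    for i in range(1,n):
        if not 60<st[i,4]<900: continue
        m=l==i; p=W[m]; rgb=c["pixels"][m].astype(float)
        (cx,cy),(w,hh),a=cv2.minAreaRect(p[:,:2].astype(np.float32))
        a=np.radians(a if w>hh else a+90); L,S=max(w,hh),min(w,hh)
        if not(45<L<85 and 18<S<48): continue
        br=(rgb[:,0]-rgb[:,2]>50)&(rgb[:,0]>90); d=np.array([np.cos(a),np.sin(a)])
        s=((p[br,:2]-[cx,cy])@d).mean() if br.any() else 0
        if s<0: a+=np.pi
        out.append((np.round([cx,cy],1),round(np.degrees((a+np.pi)%(2*np.pi)-np.pi),1),round(L),round(S),round(np.median(p[:,2]),1),int(br.sum()),rgb.mean(0).round()))
    return out
E
python3 - <<'E'
from h import *
from scipy.optimize import minimize
for n in("top","side"):
    c=dict(np.load(n+"0.npz")); W=world(c); print(n)
    for p in packs(c,W): print(*p)
    px=(200,345) if n=="top" else None
    h=W[...,2]; x,y=W[...,0],W[...,1]
    t=(320,195) if n=="top" else (315,200); print("deck pt",W[t[1],t[0]])
    t=(438,235) if n=="top" else (378,145); T=W[t[1],t[0]]; print("tray",T)
    m=(np.hypot(x-T[0],y-T[1])<150)&(h>1.5)&(h<30); m=cv2.connectedComponentsWithStats(m.astype(np.uint8))[1]; m=m==m[t[1],t[0]]
    print(m.sum(),cv2.minAreaRect(W[m][:,:2].astype(np.float32)))
E
```

```text
top
[668.7 443.2] -24.8 60 31 23.8 113 [231. 149. 125.]
[548.5 383.6] 42.7 62 28 23.9 48 [171. 157. 133.]
[429.9 -96.6] -23.7 62 28 24.8 42 [174. 161. 136.]
[443.9 359.2] 40.4 61 28 24.4 41 [168. 156. 133.]
[420.8  74.4] -14.3 60 28 24.4 46 [173. 159. 134.]
[404.4 197.8] 11.1 60 28 24.3 43 [170. 157. 133.]
[304.8 406.7] -105.2 62 28 24.8 23 [211. 173. 198.]
deck pt [611.65056705  56.34931314   8.44305254]
tray [ 457.2721991  -324.93300717    5.43007835]
4102 ((461.3546142578125, -325.25555419921875), (289.5627136230469, 297.3838195800781), 1.08043372631073)
side
[ 823.2 -331.2] 23.3 73 31 22.8 0 [77. 74. 73.]
[ 759.9 -170. ] 63.7 83 28 25.3 0 [67. 80. 95.]
[648. -78.] -96.0 73 25 29.3 9 [91. 82. 72.]
[652.5 -22.8] -115.9 62 23 29.1 5 [90. 83. 76.]
[429.7 -89.1] -23.4 62 34 23.4 17 [113. 103.  90.]
[760.8 188.5] 42.9 59 33 25.8 0 [154. 149. 149.]
[421.   80.3] -14.7 62 32 23.5 21 [116. 106.  92.]
[637.1 158. ] 179.3 78 27 23.7 0 [172. 168. 168.]
[404.9 203.7] 6.5 60 33 23.3 29 [117. 106.  91.]
[666.1 369.2] 26.9 48 30 25.5 0 [157. 163. 154.]
[812.9 462.4] 46.0 49 20 25.6 80 [144. 117.  96.]
[547.9 390.2] 44.8 62 32 23.5 40 [119. 108.  91.]
[443.7 366.4] 40.1 61 31 23.5 37 [121. 109.  92.]
[668.6 450.1] -19.2 62 29 23.8 217 [181. 110.  96.]
[304.7 413.1] -106.3 64 29 23.8 27 [147. 116. 141.]
deck pt [579.68884983 -19.73750182  10.20078195]
tray [ 457.23413898 -317.85757852    6.32266475]
2304 ((471.3407287597656, -331.1550598144531), (267.6722717285156, 231.32485961914062), 89.28359985351562)
```

```bash
cat >> h.py <<'E'
from scipy.optimize import minimize
def fit(W,model,g,rad):
    m=(np.hypot(W[...,0]-g[0],W[...,1]-g[1])<rad)&(W[...,2]<70); P=W[m]
    def cost(q):
        c,s=np.cos(q[2]),np.sin(q[2]); d=P[:,:2]-q[:2]
        H=model(d[:,0]*c+d[:,1]*s,-d[:,0]*s+d[:,1]*c); e=np.abs(P[:,2]-H); return np.nanmean(np.minimum(e,8))
    best=None
    for a in np.radians(np.arange(-20,21,5)):
        r=minimize(cost,[g[0],g[1],a],method="Nelder-Mead",options=dict(initial_simplex=[[g[0],g[1],a],[g[0]+25,g[1],a],[g[0],g[1]+25,a],[g[0],g[1],a+.1]],maxiter=400))
        if best is None or r.fun<best.fun: best=r
    return best.x[:2].round(1),round(np.degrees(best.x[2]),2),round(best.fun,3)
def jig(x,y):
    H=np.zeros_like(x); inn=(x>-50)&(x<125)&(abs(y)<156); H[inn]=10
    H[inn&(abs(y)>144)]=28; H[inn&(x<-30)&(x>-40)&(abs(y)<144)]=18; H[(x>-50)&(x<10)&(y>147)&(y<177)]=50
    H[inn&((x>62)|(y>144)&(x>10))]=np.nan; return H
def tray(x,y):
    H=np.zeros_like(x); o=(abs(x)<91)&(abs(y)<101); H[o]=18; H[(abs(x)<87)&(abs(y)<97)]=4; return H
E
python3 - <<'E'
from h import *
for n in("top","side"):
    c=dict(np.load(n+"0.npz")); W=world(c); print(n)
    print("jig",fit(W,jig,(570,0),260)); print("tray",fit(W,tray,(460,-320),170))
    for p in packs(c,W,20,30): print(*p[:5])
    x,y,h=W[...,0],W[...,1],W[...,2]
    m=(h>120)&(h<165)&(abs(x-640)<120)&(abs(y-220)<120); print("grip",m.sum(),np.percentile(W[m],[2,50,98],axis=0).round())
E
```

```text
top
jig (array([574.9,   8.3]), np.float64(-2.21), np.float64(3.41))
tray (array([ 459.7, -323. ]), np.float64(-5.79), np.float64(3.164))
[755.8 -26.3] -85.7 83 24 23.7
[668.4 442.5] -24.6 60 29 24.4
[548.6 383.7] 42.7 60 28 24.3
[430.  -96.9] -22.6 62 28 25.3
[443.6 359.2] 40.6 60 27 25.0
[420.8  74.4] -14.3 60 28 24.8
[404.6 197.9] 10.9 59 28 24.5
[304.6 406.7] -105.7 62 27 24.8
grip 154 [[611. 187. 124.]
 [632. 215. 153.]
 [642. 261. 162.]]
side
jig (array([574.9,  15.2]), np.float64(-1.94), np.float64(2.739))
tray (array([ 459.6, -323. ]), np.float64(-5.02), np.float64(2.569))
[430.4 -89.4] -23.4 60 34 24.3
[420.9  80. ] -14.7 62 31 24.1
[404.9 203.6] 6.2 60 33 24.1
[660.8 368.9] 47.5 46 19 25.7
[813.7 462.8] -134.1 48 19 26.2
[547.9 390.2] 45.4 61 32 23.8
[443.8 365.9] 40.4 61 30 24.0
[668.6 450.1] -19.4 62 29 24.2
[304.5 413. ] -104.2 62 28 24.0
grip 234 [[612. 195. 122.]
 [631. 228. 152.]
 [643. 269. 159.]]
```

```bash
python3 - <<'E'
from h import *
def poly(c,q,a,pts,z):
    a=np.radians(a);R=np.array([[np.cos(a),-np.sin(a)],[np.sin(a),np.cos(a)]])
    w=np.array(pts)@R.T+q; return proj(c,np.c_[w,np.full(len(w),z)])
out=[]
for n,jq,ja,tq,ta in(("top",(574.9,8.3),-2.2,(459.7,-323),-5.79),("side",(574.9,15.2),-2,(459.6,-323),-5)):
    c=dict(np.load(n+"0.npz")); W=world(c); h=W[...,2]
    x,y=W[...,0],W[...,1]
    for (X,Y) in((480,150),(480,-100),(480,300),(350,-300)):
        m=(abs(x-X)<25)&(abs(y-Y)<25); print(n,X,Y,np.nanpercentile(h[m],[5,50,95]).round(1))
    u0,v0,u1,v1=(240,140,500,280) if n=="top" else (230,110,430,270)
    k=3
    im=cv2.resize(c["pixels"][v0:v1,u0:u1,::-1],None,fx=k,fy=k,interpolation=cv2.INTER_CUBIC)
    for q,a,b,z in((jq,ja,(-50,125,-156,156),10),(tq,ta,(-91,91,-101,101),18)):
        p=poly(c,q,a,[(b[0],b[2]),(b[1],b[2]),(b[1],b[3]),(b[0],b[3])],z)
        cv2.polylines(im,[((p-[u0,v0]+.5)*k).round().astype(int)],True,(0,0,255),1)
    for yy in(-108,-54,0,54,108):
        p=poly(c,jq,ja,[(-30,yy),(30,yy)],10); cv2.polylines(im,[((p-[u0,v0]+.5)*k).round().astype(int)],False,(0,255,0),1)
    cv2.imwrite(f"pics/{n}1.png",im)
E
```

```text
top 480 150 [-5.5 -0.1  5.8]
top 480 -100 [-5.  1.  9.]
top 480 300 [-5.3  0.   5.3]
top 350 -300 [-4.7  1.8 14.8]
side 480 150 [-4.  -0.1  3.5]
side 480 -100 [-3.7  0.5 13.6]
side 480 300 [-3.4  0.1  3.5]
side 350 -300 [-3.7  0.3 17.2]
```

View pics/top1.png

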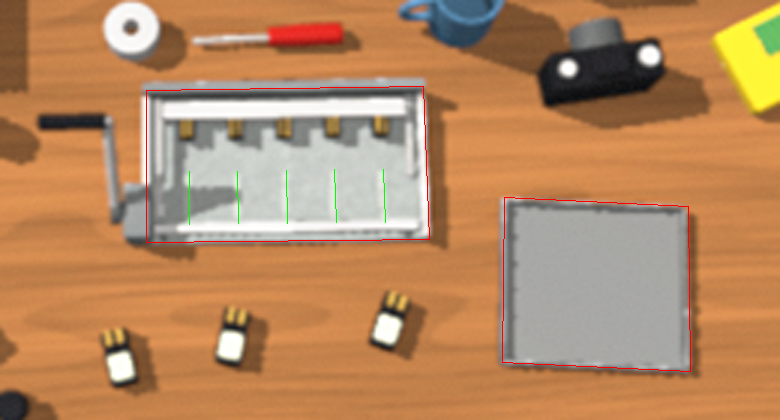

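View pics/side1.png

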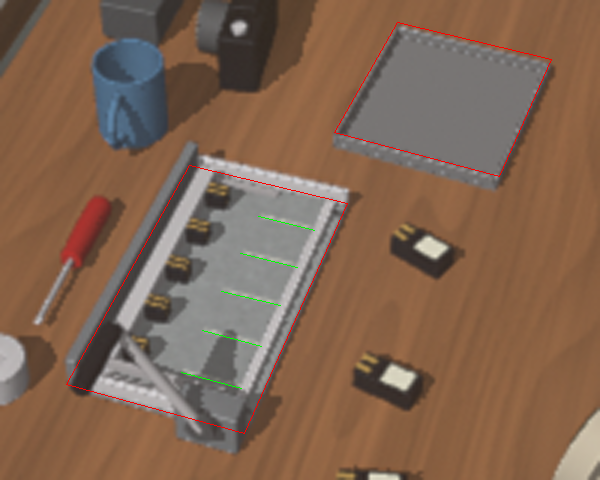

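```bash
cat > go.py <<'E'
import sys
from h import *
from scipy.spatial.transform import Rotation as Ro
def go(x,y,z,yaw,n=None,tilt=None):
    """print rows (tool axes) from the measured pose to TCP x,y,z with tool y at yaw (mod 180), tool down"""
    s=ctrl.state(); p=s["tcp_pos"]; R=s["tcp_rot"]
    best=None
    for k in(0,180):
        a=np.radians(yaw+k); T=np.array([[np.sin(a),np.cos(a),0],[-np.cos(a),np.sin(a),0],[0,0,-1]])
        v=Ro.from_matrix(R.T@T).as_rotvec()
        if best is None or np.linalg.norm(v)<np.linalg.norm(best): best=v
    v=best; d=np.array([x,y,z])-p
    n=n or int(max(np.ceil(np.linalg.norm(d)/40),np.ceil(np.degrees(np.linalg.norm(v))/9),1))
    print("t",round(s["clock"],1),"tcp",p.round(1),"w",round(s["width"],1),"n",n)
    for i in range(n):
        A=R@Ro.from_rotvec(v*i/n).as_matrix(); q=A.T@d/n/10
        print([float(t) for t in np.r_[q.round(2),np.degrees(v/n).round(1)]+0.])
if __name__=="__main__": go(*[float(a) for a in sys.argv[1:5]],n=int(sys.argv[5]) if len(sys.argv)>5 else None)
E
python3 go.py 404.7 200.8 70 9 12
```

```text
Traceback (most recent call last):
  File "go.py", line 18, in <module>
    if __name__=="__main__": go(*[float(a) for a in sys.argv[1:5]],n=int(sys.argv[5]) if len(sys.argv)>5 else None)
                             ~~^^^^^^^^^^^^^^^^^^^^^^^^^^^^^^^^^^^^^^^^^^^^^^^^^^^^^^^^^^^^^^^^^^^^^^^^^^^^^^^^^^^^
  File "go.py", line 10, in go
    v=Ro.from_matrix(R.T@T).as_rotvec()
      ~~~~~~~~~~~~~~^^^^^^^
  File "scipy/spatial/transform/_rotation.pyx", line 1143, in scipy.spatial.transform._rotation.Rotation.from_matrix
ValueError: Non-positive determinant (left-handed or null coordinate frame) in rotation matrix 0: [[-4.79300149e-01 -8.77651017e-01 -2.44262142e-04]
 [-8.77650667e-01  4.79299660e-01  1.06894906e-03]
 [ 8.21089471e-04 -7.26724277e-04  9.99999399e-01]].
```

```bash
sed -i 's/\[\[np.sin(a),np.cos(a),0\],\[-np.cos(a),np.sin(a),0\]/[[-np.sin(a),np.cos(a),0],[np.cos(a),np.sin(a),0]/' go.py
python3 go.py 404.7 200.8 70 9 12
```

```text
t 0.1 tcp [176.4 494.3 238.2] w 88.1 n 12
[-2.61, -1.66, 1.4, 0.0, 0.0, 5.1]
[-2.75, -1.42, 1.4, 0.0, 0.0, 5.1]
[-2.87, -1.17, 1.4, 0.0, 0.0, 5.1]
[-2.96, -0.91, 1.4, 0.0, 0.0, 5.1]
[-3.03, -0.64, 1.4, 0.0, 0.0, 5.1]
[-3.08, -0.37, 1.4, 0.0, 0.0, 5.1]
[-3.1, -0.1, 1.4, 0.0, 0.0, 5.1]
[-3.09, 0.18, 1.4, 0.0, 0.0, 5.1]
[-3.07, 0.45, 1.4, 0.0, 0.0, 5.1]
[-3.01, 0.73, 1.4, 0.0, 0.0, 5.1]
[-2.94, 0.99, 1.4, 0.0, 0.0, 5.1]
[-2.84, 1.25, 1.4, 0.0, 0.0, 5.1]
```

```bash
python3 -m jog '[[[-2.6,-1.65,1.4,0,0,5.1,1],[-2.75,-1.4,1.4,0,0,5.1,1],[-2.85,-1.15,1.4,0,0,5.1,1],[-2.95,-0.9,1.4,0,0,5.1,1],[-3.0,-0.65,1.4,0,0,5.1,1],[-3.1,-0.35,1.4,0,0,5.1,1],[-3.1,-0.1,1.4,0,0,5.1,1],[-3.1,0.2,1.4,0,0,5.1,1],[-3.05,0.45,1.4,0,0,5.1,1],[-3.0,0.75,1.4,0,0,5.1,1],[-2.95,1.0,1.4,0,0,5.1,1],[-2.85,1.25,1.4,0,0,5.1,1]]]'; python3 go.py 404.7 200.8 8 9
python3 - <<'E'
from h import *
c=ctrl.capture("side");f=cv2.resize(c["pixels"][180:340,270:450,::-1],None,fx=3,fy=3,interpolation=cv2.INTER_CUBIC);cv2.imwrite("pics/s2.png",f)
E
```

```text
clock: 1.6
tcp_pos: [406.1, 201.5, 70.1]
tcp_rot: [[-0.156, 0.988, -0.0], [0.988, 0.156, -0.0], [0.0, -0.0, -1.0]]
contact_force: [0.3, 0.1, 0.7]
width: 88.5
grasp_force: 0.0
t 1.6 tcp [406.1 201.5  70.1] w 88.5 n 2
[-0.02, -0.07, 3.11, 0.0, 0.0, 0.0]
[-0.02, -0.07, 3.11, 0.0, 0.0, 0.0]
```

View pics/s2.png

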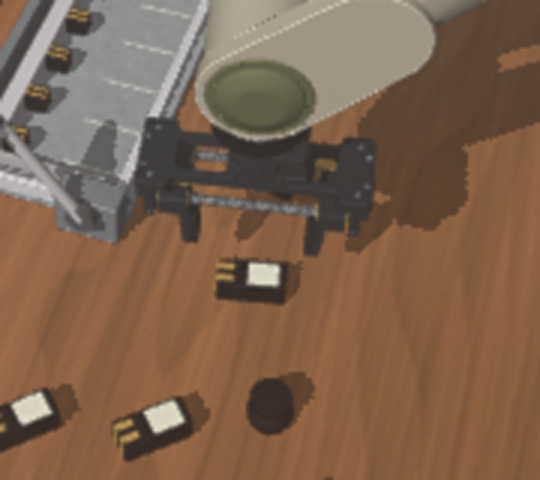

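```bash
python3 - <<'E'
from h import *
c=dict(np.load("side0.npz"))
for s in(-1,1): print((proj(c,[406.1+s*52*.988,201.5+s*52*.156,70.1])-[270,180]+.5)*3)
W=world(ctrl.capture("side")); 
h=W[...,2]; m=(h>72)&(h<95)&(abs(W[...,0]-406)<75)&(abs(W[...,1]-201)<30); 
P=W[m]; print(len(P))
for s in(-1,1):
    q=P[(P[:,0]-406)*s>0]; print(np.percentile(q,[5,50,95],axis=0).round(1))
E
```

```text
[314.06235172 246.9255822 ]
[191.11099108 233.38482269]
80
[[349.8 196.2  73.4]
 [356.4 201.6  85.6]
 [363.6 204.7  94.5]]
[[451.1 201.1  73.3]
 [455.9 217.   85. ]
 [463.5 220.5  93.5]]
```

```bash
python3 -m jog '[[[0,0,3,0,0,0,1],[0,0,3,0,0,0,1],[0,0,0,0,0,0,0.5],[0,0,0,0,0,0,0.5],[0,0,0,0,0,0,0.5],[0,0,0,0,0,0,0.5],[0,0,0,0,0,0,0.5]]]'; python3 -m jog '[[[0,0,-3,0,0,0,0.5],[0,0,-3,0,0,0,0.5],[0,0,0,0,0,0,0.5]]]'
```

```text
clock: 2.58
tcp_pos: [406.0, 202.7, 11.8]
tcp_rot: [[-0.159, 0.987, 0.001], [0.987, 0.159, 0.001], [0.0, 0.002, -1.0]]
contact_force: [-3.1, 1.6, 7.9]
width: 59.8
grasp_force: 30.0
clock: 2.95
tcp_pos: [406.7, 202.7, 72.5]
tcp_rot: [[-0.159, 0.987, 0.004], [0.987, 0.159, 0.001], [0.0, 0.005, -1.0]]
contact_force: [0.3, 1.0, -2.1]
width: 59.6
grasp_force: 29.9
```

```bash
python3 go.py 579 13 60 -2 7
```

```text
t 3.0 tcp [406.7 202.7  72.5] w 59.6 n 7
[-3.07, 2.0, 0.19, 0.0, 0.0, 1.6]
[-3.01, 2.08, 0.19, 0.0, 0.0, 1.6]
[-2.95, 2.17, 0.19, 0.0, 0.0, 1.6]
[-2.89, 2.25, 0.18, 0.0, 0.0, 1.6]
[-2.83, 2.33, 0.18, 0.0, 0.0, 1.6]
[-2.76, 2.4, 0.18, 0.0, 0.0, 1.6]
[-2.69, 2.48, 0.18, 0.0, 0.0, 1.6]
```

```bash
python3 -m jog '[[[-3.05,2,0.2,0,0,1.6,0.5],[-3.0,2.1,0.2,0,0,1.6,0.5],[-2.95,2.15,0.2,0,0,1.6,0.5],[-2.9,2.25,0.2,0,0,1.6,0.5],[-2.8,2.35,0.2,0,0,1.6,0.5],[-2.75,2.4,0.2,0,0,1.6,0.5],[-2.7,2.5,0.2,0,0,1.6,0.5],[0,0,0,0,0,0,0.5]]]'; python3 go.py 579 13 23.5 -2
python3 - <<'E'
from h import *
c=ctrl.capture("side");f=cv2.resize(c["pixels"][140:260,230:370,::-1],None,fx=5,fy=5,interpolation=cv2.INTER_CUBIC);cv2.imwrite("pics/s3.png",f)
E
```

```text
clock: 3.95
tcp_pos: [578.7, 11.5, 55.2]
tcp_rot: [[0.038, 0.999, -0.001], [0.999, -0.038, 0.0], [0.0, -0.001, -1.0]]
contact_force: [-0.3, 0.3, -0.1]
width: 59.8
grasp_force: 29.9
t 4.0 tcp [578.7  11.5  55.2] w 59.8 n 1
[0.15, 0.03, 3.17, -0.1, 0.0, -0.2]
```

View pics/s3.png

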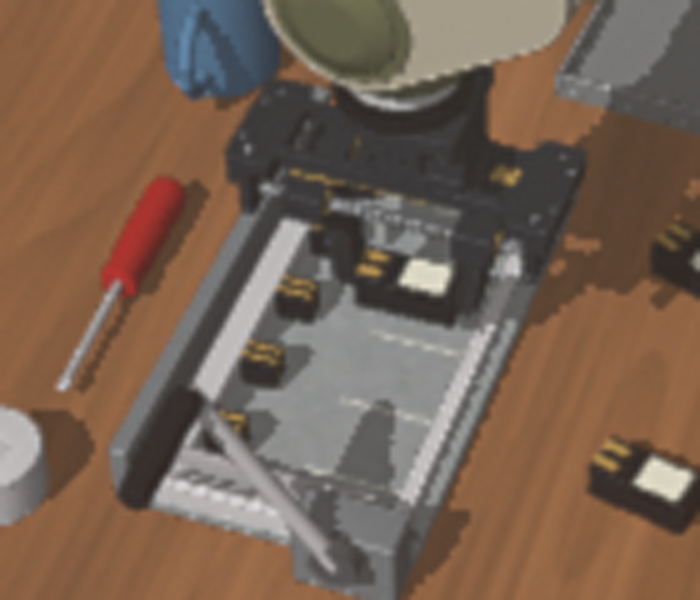

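```bash
cat >> h.py <<'E'
def ray(c,u,v,z):
    f=200/np.tan(np.radians(float(c["vfov"])/2)); R=c["R"]; d=R.T@np.array([(u-c["cx"])/f,(v-c["cy"])/f,1]); o=-R.T@c["t"]
    return (o+d*(z-o[2])/d[2]).round(1)
E
python3 - <<'E'
from h import *
c=ctrl.capture("side"); o=.5
for u,v in((372,333),(460,352),(342,400),(425,425)): print("line",ray(c,230+u/5-o,140+v/5-o,10))
# heads brass and pack brass/label blobs in the side view
W=world(c); h=W[...,2]; rgb=c["pixels"].astype(int)
br=((rgb[...,0]-rgb[...,2]>45)&(rgb[...,0]>90)).astype(np.uint8); br[:, :270]=0
n,l,st,ct=cv2.connectedComponentsWithStats(br)
for i in range(1,n):
    if 4<st[i,4]<80 and 150<ct[i,1]<240 and 260<ct[i,0]<330: print("brass",ct[i].round(1),st[i,4],ray(c,*ct[i],33),ray(c,*ct[i],67))
lab=((rgb.min(-1)>170)&(np.arange(400)[:,None]>185)).astype(np.uint8); n,l,st,ct=cv2.connectedComponentsWithStats(lab)
for i in range(1,n):
    if st[i,4]>20 and abs(ct[i,0]-316)<15: print("label",ct[i],st[i,4],ray(c,*ct[i],67))
c=dict(np.load("top0.npz")); rgb=c["pixels"].astype(int); br=((rgb[...,0]-rgb[...,2]>55)&(rgb[...,0]>110)).astype(np.uint8); n,l,st,ct=cv2.connectedComponentsWithStats(br[:200])
for i in range(1,n):
    if st[i,4]<60 and 165<ct[i,1]<200 and 290<ct[i,0]<380: print("topbrass",ct[i].round(1),st[i,4],ray(c,*ct[i],33))
E
```

```text
line [603.5  12.7  10. ]
line [549.8  12.2  10. ]
line [603.6  66.8  10. ]
line [552.4  71.   10. ]
brass [289.7 154.4] 31 [ 708.8 -164.2   33. ] [ 694.5 -129.1   67. ]
brass [305.1 191.3] 7 [611.3 -24.7  33. ] [600.    6.1  67. ]
brass [303.2 194. ] 9 [613.2 -12.6  33. ] [601.8  17.9  67. ]
brass [288.7 197.1] 15 [649.8  11.2  33. ] [637.3  41.   67. ]
brass [282.5 209. ] 6 [651.1  60.5  33. ] [638.6  88.7  67. ]
brass [281.  210.9] 7 [652.8  68.4  33. ] [640.2  96.4  67. ]
brass [276.4 223.3] 7 [649.  115.7  33. ] [636.5 142.2  67. ]
label [314.9  195.05] 40 [568.8  12.3  67. ]
label [318.27027027 223.15315315] 111 [528.5 109.3  67. ]
label [324.175 318.5  ] 80 [429.  382.5  67. ]
topbrass [350.4 181.4] 23 [647.  -46.5  33. ]
topbrass [366.4 181.1] 19 [645.3 -99.5  33. ]
topbrass [301.4 182.3] 22 [652.4 116.   33. ]
topbrass [317.5 182. ] 20 [650.6  62.7  33. ]
topbrass [334.5 182.1] 21 [647.2   6.3  33. ]
```

```bash
python3 -m jog '[[[0.1,0.05,1.6,0,0,-0.1,0.5],[0.1,0,1.5,0,0,0,0.5],[0,0,0,0,0,0,0.5]]]'; python3 -m jog '[[[0,-0.15,0,0,0,0,0.5],[0,-0.15,0,0,0,0,0.5],[0,0,0,0,0,0,0.5]]]'
```

```text
clock: 4.42
tcp_pos: [577.7, 15.7, 24.0]
tcp_rot: [[0.033, 0.999, -0.003], [0.999, -0.033, 0.001], [0.0, -0.003, -1.0]]
contact_force: [0.4, -0.6, -2.1]
width: 59.7
grasp_force: 29.9
clock: 4.8
tcp_pos: [575.9, 15.2, 26.1]
tcp_rot: [[0.034, 0.999, 0.001], [0.999, -0.034, -0.0], [-0.0, 0.001, -1.0]]
contact_force: [-0.4, -0.4, -0.6]
width: 59.8
grasp_force: 29.9
```

```bash
python3 -m jog '[[[-0.15,0,0.2,0,0,0,0.5],[0,-0.1,0.1,0,0,0,0.5],[0,-0.1,0,0,0,0,0.5],[0,0,0,0,0,0,0.5]]]'; python3 -m jog '[[[0,-0.1,0,0,0,0,0.5],[0,-0.1,0,0,0,0,0.5],[0,0,0,0,0,0,0.5]]]'
```

```text
clock: 5.3
tcp_pos: [573.9, 13.7, 22.8]
tcp_rot: [[0.034, 0.999, 0.0], [0.999, -0.034, -0.0], [-0.0, 0.0, -1.0]]
contact_force: [1.3, -0.0, -1.7]
width: 59.6
grasp_force: 29.9
clock: 5.68
tcp_pos: [573.7, 13.7, 23.4]
tcp_rot: [[0.034, 0.999, 0.006], [0.999, -0.034, -0.0], [-0.0, 0.006, -1.0]]
contact_force: [9.1, 0.3, -4.2]
width: 59.7
grasp_force: 29.9
```

```bash
python3 -m jog '[[[0,0.05,0.1,0,0,0,0.5],[0,0,0,0,0,0,0.8],[0,0,0,0,0,0,0.8],[0,0,0,0,0,0,0.8],[0,0,-3,0,0,0,0.8],[0,-5,-3,0,0,0,0.8],[0,-6,-3,0,0,0,0.8],[0,-6,0,0,0,0,0.8],[0,-6,0,0,0,0,0.9],[0,0,0,0,0,0,0.9]]]'
python3 - <<'E'
from h import *
for n in("top","side"):
    c=ctrl.capture(n); np.savez(n+"1.npz",**c)
    for p in packs(c,None,28,40): print(n,"jig",*p[:6])
    for p in packs(c,None,20,30): print(n,*p[:6])
    k=4; b=(280,160,390,225) if n=="top" else (250,150,360,250); cv2.imwrite(f"pics/{n}4.png",cv2.resize(c["pixels"][b[1]:b[3],b[0]:b[2],::-1],None,fx=6,fy=6,interpolation=cv2.INTER_CUBIC))
E
```

```text
clock: 6.92
tcp_pos: [342.8, 22.3, 109.3]
tcp_rot: [[0.034, 0.999, -0.002], [0.999, -0.034, 0.001], [0.001, -0.003, -1.0]]
contact_force: [1.4, -0.6, 0.5]
width: 79.4
grasp_force: 0.0
top jig [574.8   8.8] -3.2 60 27 34.4 25
top [757.6 -25.8] -90.3 81 24 24.5 105
top [669.  443.3] -22.5 59 29 24.7 81
top [548.7 383.8] 42.7 60 28 24.6 36
top [430.1 -97.2] -22.3 60 27 24.8 28
top [443.7 359.2] 40.1 59 27 24.3 32
top [304.9 406.7] -104.8 60 28 25.2 18
side jig [ 822.6 -332.8] 28.4 76 35 34.0 0
side jig [574.4  16.1] -2.4 62 31 33.5 16
side [420.9  80.5] -11.0 61 32 24.0 20
side [812.  463.3] 47.3 49 19 26.0 60
side [548.4 389.9] 42.8 61 30 23.9 35
side [444.3 365.8] 40.7 60 30 24.1 33
side [668.2 450. ] -20.0 61 29 24.0 189
side [305.1 413.3] -105.3 61 28 24.1 27
```

View pics/top4.png

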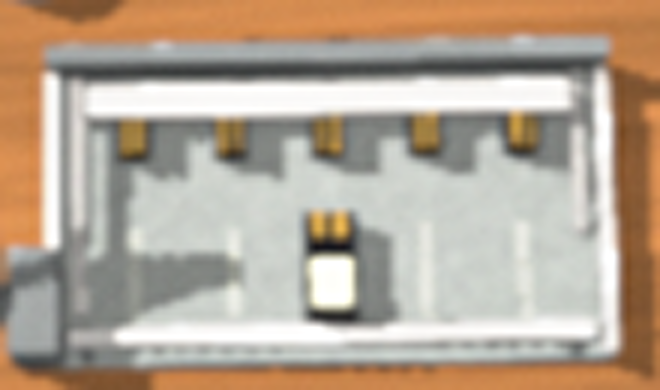

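```bash
python3 go.py 420.3 79.4 60 -13.5 3
```

```text
t 7.0 tcp [347.   21.3 110.2] w 79.4 n 3
[2.02, 2.37, 1.68, 0.0, 0.0, 3.8]
[2.17, 2.23, 1.67, 0.0, 0.0, 3.8]
[2.32, 2.08, 1.67, 0.0, 0.0, 3.8]
```

```bash
python3 -m jog '[[[2,2.35,1.7,0,0,3.8,0.9],[2.15,2.25,1.7,0,0,3.8,0.9],[2.3,2.1,1.7,0,0,3.8,0.9],[0,0,0,0,0,0,0.9],[0,0,0,0,0,0,0.9]]]'; python3 go.py 420.3 79.4 12 -13.5 2
```

```text
clock: 7.65
tcp_pos: [420.0, 78.9, 58.6]
tcp_rot: [[0.23, 0.973, -0.0], [0.973, -0.23, -0.0], [-0.0, -0.0, -1.0]]
contact_force: [-0.1, 0.3, -0.3]
width: 79.0
grasp_force: 0.0
t 7.7 tcp [420.   78.9  58.6] w 79.0 n 2
[0.03, 0.01, 2.33, 0.0, 0.0, 0.1]
[0.03, 0.01, 2.33, 0.0, 0.0, 0.1]
```

```bash
python3 -m jog '[[[0,0,2.3,0,0,0,0.9],[0,0,2.3,0,0,0,0.9],[0,0,0,0,0,0,0.5],[0,0,0,0,0,0,0.5],[0,0,0,0,0,0,0.5],[0,0,0,0,0,0,0.5],[0,0,-2.5,0,0,0,0.5],[0,0,-2.5,0,0,0,0.5],[0,0,0,0,0,0,0.5]]]'; python3 go.py 576 -40.5 52 -2 5
```

```text
clock: 8.78
tcp_pos: [420.6, 79.0, 64.0]
tcp_rot: [[0.231, 0.973, 0.004], [0.973, -0.231, -0.0], [0.001, 0.004, -1.0]]
contact_force: [-0.6, 0.5, -2.0]
width: 59.4
grasp_force: 30.0
t 8.8 tcp [420.6  79.   64. ] w 59.4 n 5
[-1.61, 3.57, 0.25, 0.0, 0.0, -2.3]
[-1.75, 3.51, 0.25, 0.0, 0.0, -2.3]
[-1.89, 3.44, 0.25, 0.0, 0.0, -2.3]
[-2.02, 3.36, 0.24, 0.0, 0.0, -2.3]
[-2.15, 3.28, 0.24, 0.0, 0.0, -2.3]
```

```bash
python3 -m jog '[[[-1.6,3.55,0.25,0,0,-2.3,0.5],[-1.75,3.5,0.25,0,0,-2.3,0.5],[-1.9,3.45,0.25,0,0,-2.3,0.5],[-2,3.35,0.25,0,0,-2.3,0.5],[-2.15,3.3,0.25,0,0,-2.3,0.5],[0,0,0,0,0,0,0.5],[0,0,0,0,0,0,0.5]]]'; python3 go.py 575 -40.4 23 -2 1
```

```text
clock: 9.65
tcp_pos: [574.2, -39.6, 49.1]
tcp_rot: [[0.032, 0.999, -0.002], [0.999, -0.032, 0.001], [0.001, -0.002, -1.0]]
contact_force: [-0.4, 0.9, -0.7]
width: 59.5
grasp_force: 30.0
t 9.7 tcp [574.2 -39.6  49.1] w 59.5 n 1
[-0.08, 0.09, 2.61, -0.1, 0.0, 0.1]
```

```bash
python3 -m jog '[[[-0.1,0.15,1.3,0,0,0.1,0.5],[0,0,1.3,0,0,0,0.5],[0,0,0,0,0,0,0.5],[0,0,0,0,0,0,0.5]]]'; python3 -m jog '[[[0,-0.15,0,0,0,0,0.5],[0,-0.15,0,0,0,0,0.5],[0,-0.05,0,0,0,0,0.5],[0,0,0,0,0,0,0.5]]]'
```

```text
clock: 10.15
tcp_pos: [576.3, -40.9, 23.6]
tcp_rot: [[0.034, 0.999, -0.001], [0.999, -0.034, 0.0], [0.0, -0.001, -1.0]]
contact_force: [-0.3, -0.5, -1.7]
width: 59.6
grasp_force: 30.0
clock: 10.65
tcp_pos: [573.1, -41.0, 24.2]
tcp_rot: [[0.034, 0.999, 0.0], [0.999, -0.034, -0.0], [-0.0, 0.0, -1.0]]
contact_force: [0.1, -0.5, -0.5]
width: 59.6
grasp_force: 30.0
```

```bash
python3 -m jog '[[[0.05,-0.1,0.05,0,0,0,0.5],[0,-0.1,0,0,0,0,0.5],[0,-0.05,0,0,0,0,0.5],[0,0,0,0,0,0,0.5]]]'
```

```text
clock: 11.15
tcp_pos: [571.8, -40.6, 24.0]
tcp_rot: [[0.034, 0.999, 0.003], [0.999, -0.034, -0.0], [-0.0, 0.003, -1.0]]
contact_force: [6.4, 0.9, -3.2]
width: 59.9
grasp_force: 30.0
```

```bash
python3 -m jog '[[[0,0.05,0.1,0,0,0,0.5],[0,0,0,0,0,0,0.8],[0,0,0,0,0,0,0.8],[0,0,0,0,0,0,0.8],[0,0,-3,0,0,0,0.8],[0,0,-3,0,0,0,0.9],[0,0,0,0,0,0,0.9]]]'; python3 go.py 429.6 -92.1 60 -22.8 5
```

```text
clock: 12.02
tcp_pos: [572.1, -40.7, 84.5]
tcp_rot: [[0.034, 0.999, 0.004], [0.999, -0.034, -0.001], [-0.001, 0.004, -1.0]]
contact_force: [0.1, 0.1, -0.4]
width: 79.3
grasp_force: 0.0
t 12.0 tcp [572.1 -40.7  84.5] w 79.3 n 5
[-1.12, -2.82, 0.48, 0.0, 0.0, 4.2]
[-1.33, -2.73, 0.48, 0.0, 0.0, 4.2]
[-1.52, -2.62, 0.49, 0.0, 0.0, 4.2]
[-1.71, -2.5, 0.49, 0.0, 0.0, 4.2]
[-1.88, -2.37, 0.49, 0.0, 0.0, 4.2]
```

```bash
cat > look.py <<'E'
from h import *
for n in("side","top"):
    c=ctrl.capture(n); W=world(c)
    for lo,hi in((20,30),(30,40)):
        for p in packs(c,W,lo,hi):
            x,y=p[0]
            if 250<x<640 and -260<y<460: print(n,*p[:6])
E
python3 look.py; python3 -m jog '[[[-1.1,-2.8,0.5,0,0,4.2,0.9],[-1.35,-2.75,0.5,0,0,4.2,0.9],[-1.5,-2.6,0.5,0,0,4.2,0.9],[-1.7,-2.5,0.5,0,0,4.2,0.9],[-1.9,-2.35,0.5,0,0,4.2,0.9],[0,0,0,0,0,0,0.9],[0,0,0,0,0,0,0.9]]]'; python3 go.py 429.6 -92.1 12 -22.8 2
```

```text
side [429.5 -89.7] -21.7 61 32 23.7 16
side [547.7 390.3] 42.8 60 30 24.2 31
side [443.7 366.6] 43.4 61 30 24.2 34
side [304.6 413.2] -105.5 62 28 23.9 26
side [572.2 -38. ] -1.4 60 33 34.3 15
side [574.1  15.4] -2.1 60 32 34.3 16
top [548.4 383.5] 42.7 60 28 25.0 38
top [ 428.1 -100.7] -19.0 60 22 25.0 33
top [444.1 359.5] 40.1 59 28 24.3 35
top [304.4 406.5] -106.6 60 27 25.2 17
clock: 13.0
tcp_pos: [429.4, -91.6, 57.4]
tcp_rot: [[0.389, 0.921, -0.0], [0.921, -0.389, 0.0], [0.0, -0.0, -1.0]]
contact_force: [0.0, 1.0, -0.2]
width: 79.1
grasp_force: 0.0
t 13.0 tcp [429.4 -91.6  57.4] w 79.1 n 2
[-0.02, 0.02, 2.27, 0.0, 0.0, 0.0]
[-0.02, 0.02, 2.27, 0.0, 0.0, 0.0]
```

```bash
python3 -m jog '[[[0,0,2.3,0,0,0,0.9],[0,0,2.2,0,0,0,0.9],[0,0,0,0,0,0,0.5],[0,0,0,0,0,0,0.5],[0,0,0,0,0,0,0.5],[0,0,0,0,0,0,0.5],[0,0,-2.5,0,0,0,0.5],[0,0,-2.5,0,0,0,0.5],[0,0,0,0,0,0,0.5]]]'; python3 go.py 574 -94.5 53 -2 5
```

```text
clock: 14.12
tcp_pos: [429.7, -92.1, 63.9]
tcp_rot: [[0.39, 0.921, 0.003], [0.921, -0.39, -0.002], [-0.0, 0.004, -1.0]]
contact_force: [0.1, -0.2, -1.5]
width: 59.7
grasp_force: 30.0
t 14.1 tcp [429.7 -92.1  63.9] w 59.7 n 5
[1.08, 2.68, 0.23, 0.0, 0.0, -4.2]
[0.88, 2.75, 0.22, 0.0, 0.0, -4.2]
[0.68, 2.8, 0.22, 0.0, 0.0, -4.2]
[0.47, 2.85, 0.22, 0.0, 0.0, -4.2]
[0.26, 2.87, 0.22, 0.0, 0.0, -4.2]
```

```bash
python3 -m jog '[[[1.1,2.7,0.2,0,0,-4.2,0.5],[0.9,2.75,0.2,0,0,-4.2,0.5],[0.7,2.8,0.2,0,0,-4.2,0.5],[0.45,2.85,0.2,0,0,-4.2,0.5],[0.25,2.85,0.2,0,0,-4.2,0.5],[0,0,0,0,0,0,0.5],[0,0,0,0,0,0,0.5],[0,0,0,0,0,0,0.5]]]'; python3 go.py 574 -94.4 23.5 -2 1
```

```text
clock: 15.12
tcp_pos: [572.5, -93.9, 52.5]
tcp_rot: [[0.035, 0.999, -0.001], [0.999, -0.035, 0.0], [0.0, -0.001, -1.0]]
contact_force: [0.4, -0.3, -1.4]
width: 59.6
grasp_force: 30.0
t 15.1 tcp [572.5 -93.9  52.5] w 59.6 n 1
[-0.05, 0.15, 2.9, 0.0, 0.0, 0.0]
```

```bash
python3 -m jog '[[[-0.05,0.15,1.5,0,0,0,0.5],[0,0,1.4,0,0,0,0.5],[0,0,0,0,0,0,0.5],[0,0,0,0,0,0,0.5],[0,-0.15,0,0,0,0,0.5],[0,-0.15,0,0,0,0,0.5],[0,0,0,0,0,0,0.5],[0,0,0,0,0,0,0.5]]]'
```

```text
clock: 16.12
tcp_pos: [571.8, -94.3, 23.7]
tcp_rot: [[0.034, 0.999, 0.0], [0.999, -0.034, -0.0], [-0.0, 0.0, -1.0]]
contact_force: [-0.3, 0.7, 0.1]
width: 60.1
grasp_force: 30.0
```

```bash
python3 -m jog '[[[0,-0.15,0,0,0,0,0.5],[0,-0.1,0,0,0,0,0.5],[0,-0.05,0,0,0,0,0.5],[0,0,0,0,0,0,0.5]]]'
```

```text
clock: 16.62
tcp_pos: [570.0, -94.4, 24.0]
tcp_rot: [[0.034, 0.999, 0.003], [0.999, -0.034, -0.001], [-0.001, 0.003, -1.0]]
contact_force: [6.3, 1.8, -3.3]
width: 59.6
grasp_force: 30.0
```

```bash
python3 -m jog '[[[0,0.05,0.1,0,0,0,0.5],[0,0,0,0,0,0,0.8],[0,0,0,0,0,0,0.8],[0,0,0,0,0,0,0.8],[0,0,-3,0,0,0,0.8],[0,-3,-3,0,0,0,0.9],[0,-5,0,0,0,0,0.9],[0,-5,0,0,0,0,0.9],[0,0,0,0,0,0,0.9]]]'; python3 look.py; python3 go.py 443.2 364.2 60 40.5 12
```

```text
clock: 17.75
tcp_pos: [436.6, -89.2, 82.5]
tcp_rot: [[0.035, 0.999, -0.002], [0.999, -0.035, 0.001], [0.001, -0.002, -1.0]]
contact_force: [0.7, -0.1, -0.6]
width: 79.6
grasp_force: 0.0
side [548.  390.1] 44.2 61 29 24.3 39
side [443.7 366.4] 41.1 61 31 23.9 35
side [304.7 413.5] -105.5 63 29 24.0 25
side [571.4 -92.7] -2.8 62 34 34.0 14
side [572.8 -37.9] -3.0 61 31 34.1 15
side [575.1  15.5] -1.5 60 33 34.0 16
top [443.9 359.4] 40.1 59 28 24.4 33
top [305.1 407.2] -104.9 59 28 24.7 17
top [574.8   8.9] -3.2 57 26 34.4 22
top [571.5 -43.8] -3.0 58 27 35.1 28
t 17.9 tcp [439.9 -90.2  83.1] w 79.3 n 12
[3.79, -0.1, 0.19, 0.0, 0.0, -3.5]
[3.78, 0.13, 0.19, 0.0, 0.0, -3.5]
[3.77, 0.36, 0.19, 0.0, 0.0, -3.5]
[3.74, 0.6, 0.19, 0.0, 0.0, -3.5]
[3.7, 0.83, 0.19, 0.0, 0.0, -3.5]
[3.64, 1.05, 0.19, 0.0, 0.0, -3.5]
[3.57, 1.28, 0.19, 0.0, 0.0, -3.5]
[3.48, 1.49, 0.19, 0.0, 0.0, -3.5]
[3.38, 1.71, 0.19, 0.0, 0.0, -3.5]
[3.27, 1.91, 0.19, 0.0, 0.0, -3.5]
[3.14, 2.11, 0.19, 0.0, 0.0, -3.5]
[3.01, 2.3, 0.19, 0.0, 0.0, -3.5]
```

```bash
python3 -m jog '[[[3.8,-0.1,0.2,0,0,-3.5,0.9],[3.8,0.15,0.2,0,0,-3.5,0.9],[3.75,0.35,0.2,0,0,-3.5,0.9],[3.75,0.6,0.2,0,0,-3.5,0.9],[3.7,0.85,0.2,0,0,-3.5,0.9],[3.65,1.05,0.2,0,0,-3.5,0.9],[3.55,1.3,0.2,0,0,-3.5,0.9],[3.5,1.5,0.2,0,0,-3.5,0.9],[3.4,1.7,0.2,0,0,-3.5,0.9],[3.25,1.9,0.2,0,0,-3.5,0.9],[3.15,2.1,0.2,0,0,-3.5,0.9],[3,2.3,0.2,0,0,-3.5,0.9]]]'; python3 -m jog '[[[0,0,0,0,0,0,0.9],[0,0,0,0,0,0,0.9]]]'; python3 go.py 443.2 364.2 12 40.5 2
```

```text
clock: 19.35
tcp_pos: [445.2, 367.1, 58.4]
tcp_rot: [[-0.645, 0.764, 0.001], [0.764, 0.645, 0.0], [-0.0, 0.001, -1.0]]
contact_force: [0.7, -0.2, 0.3]
width: 79.4
grasp_force: 0.0
clock: 19.6
tcp_pos: [444.8, 364.8, 58.3]
tcp_rot: [[-0.643, 0.766, -0.0], [0.766, 0.643, -0.0], [-0.0, -0.0, -1.0]]
contact_force: [0.1, 0.5, 0.1]
width: 79.2
grasp_force: 0.0
t 19.6 tcp [444.8 364.8  58.3] w 79.2 n 2
[0.03, -0.08, 2.32, 0.0, 0.0, -0.2]
[0.03, -0.08, 2.32, 0.0, 0.0, -0.2]
```

```bash
python3 -m jog '[[[0,-0.1,2.3,0,0,-0.2,0.9],[0,0,2.2,0,0,0,0.9],[0,0,0,0,0,0,0.5],[0,0,0,0,0,0,0.5],[0,0,0,0,0,0,0.5],[0,0,0,0,0,0,0.5],[0,0,-2.5,0,0,0,0.5],[0,0,-2.5,0,0,0,0.5],[0,0,0,0,0,0,0.5]]]'; python3 go.py 450 80 62 -2 8
```

```text
clock: 20.72
tcp_pos: [444.5, 364.8, 65.2]
tcp_rot: [[-0.646, 0.763, 0.003], [0.763, 0.646, 0.002], [-0.001, 0.003, -1.0]]
contact_force: [0.7, -0.4, -1.2]
width: 59.4
grasp_force: 30.0
t 20.7 tcp [444.5 364.8  65.2] w 59.4 n 8
[-2.76, -2.25, 0.03, 0.0, 0.0, 5.3]
[-2.96, -1.98, 0.03, 0.0, 0.0, 5.3]
[-3.13, -1.7, 0.04, 0.0, 0.0, 5.3]
[-3.27, -1.41, 0.04, 0.0, 0.0, 5.3]
[-3.39, -1.1, 0.04, 0.0, 0.0, 5.3]
[-3.47, -0.79, 0.04, 0.0, 0.0, 5.3]
[-3.53, -0.46, 0.04, 0.0, 0.0, 5.3]
[-3.56, -0.14, 0.04, 0.0, 0.0, 5.3]
```

```bash
python3 -m jog '[[[-2.75,-2.25,0,0,0,5.3,0.5],[-2.95,-2,0,0,0,5.3,0.5],[-3.15,-1.7,0,0,0,5.3,0.5],[-3.25,-1.4,0,0,0,5.3,0.5],[-3.4,-1.1,0,0,0,5.3,0.5],[-3.45,-0.8,0,0,0,5.3,0.5],[-3.55,-0.45,0,0,0,5.3,0.5],[-3.55,-0.15,0,0,0,5.3,0.5],[0,0,0,0,0,0,0.5],[0,0,0,0,0,0,0.5]]]'; python3 go.py 580 67.5 53 -2 4
```

```text
clock: 21.98
tcp_pos: [448.4, 80.0, 63.1]
tcp_rot: [[0.036, 0.999, -0.001], [0.999, -0.036, 0.0], [0.0, -0.001, -1.0]]
contact_force: [-0.1, 0.0, -1.4]
width: 59.7
grasp_force: 30.0
t 22.0 tcp [448.4  80.   63.1] w 59.7 n 4
[-0.19, 3.3, 0.25, 0.0, 0.0, 0.0]
[-0.19, 3.3, 0.25, 0.0, 0.0, 0.0]
[-0.2, 3.3, 0.25, 0.0, 0.0, 0.0]
[-0.2, 3.3, 0.25, 0.0, 0.0, 0.0]
```

```bash
python3 -m jog '[[[-0.2,3.3,0.2,0,0,0,0.5],[-0.2,3.3,0.2,0,0,0,0.5],[-0.2,3.3,0.2,0,0,0,0.5],[-0.2,3.3,0.2,0,0,0,0.5],[0,0,0,0,0,0,0.5],[0,0,0,0,0,0,0.5],[0,0,0,0,0,0,0.5]]]'; python3 go.py 579.5 67.6 23.5 -2 1
```

```text
clock: 22.85
tcp_pos: [579.6, 67.2, 55.7]
tcp_rot: [[0.036, 0.999, -0.001], [0.999, -0.036, 0.0], [0.0, -0.001, -1.0]]
contact_force: [-0.2, 0.2, -0.3]
width: 59.6
grasp_force: 30.0
t 22.9 tcp [579.6  67.2  55.7] w 59.6 n 1
[0.04, -0.01, 3.22, 0.0, 0.0, -0.1]
```

```bash
python3 -m jog '[[[0.05,0,1.6,0,0,-0.1,0.5],[0,0,1.6,0,0,0,0.5],[0,0,0,0,0,0,0.5],[0,0,0,0,0,0,0.5],[0,-0.15,0,0,0,0,0.5],[0,-0.1,0,0,0,0,0.5],[0,0,0,0,0,0,0.5],[0,0,0,0,0,0,0.5]]]'; python3 go.py 575.4 67.6 23.5 -2 1
```

```text
clock: 23.85
tcp_pos: [577.9, 67.2, 23.7]
tcp_rot: [[0.036, 0.999, 0.0], [0.999, -0.036, -0.0], [0.0, 0.0, -1.0]]
contact_force: [0.1, -0.3, -0.9]
width: 59.7
grasp_force: 30.0
t 23.9 tcp [577.9  67.2  23.7] w 59.7 n 1
[0.03, -0.25, 0.02, 0.0, 0.0, 0.0]
```

```bash
python3 -m jog '[[[0,-0.15,0,0,0,0,0.5],[0,-0.1,0,0,0,0,0.5],[0,-0.05,0,0,0,0,0.5],[0,0,0,0,0,0,0.5]]]'
```

```text
clock: 24.35
tcp_pos: [575.5, 67.2, 23.9]
tcp_rot: [[0.036, 0.999, 0.002], [0.999, -0.036, -0.0], [-0.0, 0.002, -1.0]]
contact_force: [5.1, -0.2, -2.4]
width: 59.5
grasp_force: 30.0
```

```bash
python3 -m jog '[[[0,0.05,0.1,0,0,0,0.5],[0,0,0,0,0,0,0.8],[0,0,0,0,0,0,0.8],[0,0,0,0,0,0,0.8],[0,0,-3,0,0,0,0.8],[0,-3,-3,0,0,0,0.9],[0,-5,0,0,0,0,0.9],[0,-5,0,0,0,0,0.9],[0,0,0,0,0,0,0.9]]]'; python3 look.py; python3 go.py 450 300 75 42.8 7
```

```text
clock: 25.48
tcp_pos: [442.4, 72.4, 82.5]
tcp_rot: [[0.035, 0.999, -0.003], [0.999, -0.035, 0.0], [0.0, -0.003, -1.0]]
contact_force: [0.5, 0.3, 0.6]
width: 79.6
grasp_force: 0.0
side [547.8 390.6] 42.6 60 31 24.0 36
side [304.6 413.6] -105.1 60 28 24.0 26
side [574.7  15.3] -3.1 61 33 34.0 15
side [576.2  70.4] -3.0 61 31 33.8 15
top [304.8 406.7] -105.1 59 27 23.7 19
top [570.3 -99.2] -4.3 61 27 34.1 22
top [573.4   9. ] -3.3 61 26 34.6 24
top [571.8 -45.2] -3.8 58 23 35.3 19
t 25.6 tcp [446.   71.8  83.1] w 79.6 n 7
[3.26, -0.06, 0.12, 0.0, 0.0, -6.4]
[3.25, 0.3, 0.12, 0.0, 0.0, -6.4]
[3.19, 0.66, 0.12, 0.0, 0.0, -6.4]
[3.1, 1.02, 0.12, 0.0, 0.0, -6.4]
[2.96, 1.36, 0.12, 0.0, 0.0, -6.4]
[2.79, 1.68, 0.12, 0.0, 0.0, -6.4]
[2.59, 1.98, 0.12, 0.0, 0.0, -6.4]
```

```bash
python3 -m jog '[[[3.25,-0.05,0.1,0,0,-6.4,0.9],[3.25,0.3,0.1,0,0,-6.4,0.9],[3.2,0.65,0.1,0,0,-6.4,0.9],[3.1,1,0.1,0,0,-6.4,0.9],[2.95,1.35,0.1,0,0,-6.4,0.9],[2.8,1.7,0.1,0,0,-6.4,0.9],[2.6,2,0.1,0,0,-6.4,0.9]]]'; python3 go.py 547.8 388.7 60 42.8 4
```

```text
clock: 26.45
tcp_pos: [450.6, 301.7, 75.5]
tcp_rot: [[-0.682, 0.732, 0.001], [0.732, 0.682, 0.0], [-0.0, 0.001, -1.0]]
contact_force: [0.5, -0.2, -0.4]
width: 79.2
grasp_force: 0.0
t 26.4 tcp [450.6 301.7  75.5] w 79.2 n 4
[-0.07, 3.26, 0.39, 0.0, 0.0, 0.0]
[-0.06, 3.26, 0.39, 0.0, 0.0, 0.0]
[-0.06, 3.26, 0.39, 0.0, 0.0, 0.0]
[-0.06, 3.26, 0.39, 0.0, 0.0, 0.0]
```

```bash
python3 -m jog '[[[-0.05,3.25,0.4,0,0,0,0.9],[-0.05,3.25,0.4,0,0,0,0.9],[-0.05,3.25,0.4,0,0,0,0.9],[-0.05,3.25,0.4,0,0,0,0.9],[0,0,0,0,0,0,0.9],[0,0,0,0,0,0,0.9]]]'; python3 go.py 547.8 388.7 12 42.8 2
```

```text
clock: 27.2
tcp_pos: [546.2, 386.8, 59.3]
tcp_rot: [[-0.679, 0.734, -0.001], [0.734, 0.679, -0.0], [0.0, -0.001, -1.0]]
contact_force: [0.4, -0.4, -0.4]
width: 79.2
grasp_force: 0.0
t 27.2 tcp [546.2 386.8  59.3] w 79.2 n 2
[0.01, 0.13, 2.36, 0.0, 0.0, 0.0]
[0.01, 0.13, 2.36, 0.0, 0.0, 0.0]
```

```bash
python3 -m jog '[[[0,0.15,2.3,0,0,0,0.9],[0,0.1,2.3,0,0,0,0.9],[0,0,0,0,0,0,0.5],[0,0,0,0,0,0,0.5],[0,0,0,0,0,0,0.5],[0,0,0,0,0,0,0.5],[0,0,-2.5,0,0,0,0.5],[0,0,-2.5,0,0,0,0.5],[0,-3,0,0,0,0,0.5],[0,-5,0,0,0,0,0.5],[0,-4,0,0,0,0,0.5]]]'; python3 go.py 450 125 63 -2 7
```

```text
clock: 28.58
tcp_pos: [458.6, 306.2, 63.8]
tcp_rot: [[-0.679, 0.734, -0.0], [0.734, 0.679, 0.0], [0.0, -0.0, -1.0]]
contact_force: [1.6, -0.0, -1.0]
width: 59.7
grasp_force: 30.0
t 28.6 tcp [458.6 306.2  63.8] w 59.7 n 7
[-1.82, -1.85, 0.01, 0.0, 0.0, 6.4]
[-2.01, -1.63, 0.01, 0.0, 0.0, 6.4]
[-2.18, -1.4, 0.01, 0.0, 0.0, 6.4]
[-2.32, -1.15, 0.01, 0.0, 0.0, 6.4]
[-2.44, -0.88, 0.01, 0.0, 0.0, 6.4]
[-2.52, -0.61, 0.01, 0.0, 0.0, 6.4]
[-2.57, -0.32, 0.01, 0.0, 0.0, 6.4]
```

```bash
python3 -m jog '[[[-1.8,-1.85,0,0,0,6.4,0.5],[-2,-1.65,0,0,0,6.4,0.5],[-2.2,-1.4,0,0,0,6.4,0.5],[-2.3,-1.15,0,0,0,6.4,0.5],[-2.45,-0.9,0,0,0,6.4,0.5],[-2.5,-0.6,0,0,0,6.4,0.5],[-2.55,-0.3,0,0,0,6.4,0.5],[0,0,0,0,0,0,0.5],[0,0,0,0,0,0,0.5]]]'; python3 go.py 582 121.3 55 -2 4
```

```text
clock: 29.7
tcp_pos: [451.2, 127.0, 63.9]
tcp_rot: [[0.034, 0.999, 0.0], [0.999, -0.034, 0.0], [0.0, 0.0, -1.0]]
contact_force: [-1.2, 0.1, -0.1]
width: 59.7
grasp_force: 30.0
t 29.7 tcp [451.2 127.   63.9] w 59.7 n 4
[-0.03, 3.27, 0.22, 0.0, 0.0, 0.0]
[-0.03, 3.27, 0.22, 0.0, 0.0, 0.0]
[-0.03, 3.27, 0.22, 0.0, 0.0, 0.0]
[-0.03, 3.27, 0.22, 0.0, 0.0, 0.0]
```

```bash
python3 -m jog '[[[0,3.25,0.2,0,0,0,0.5],[0,3.25,0.2,0,0,0,0.5],[0,3.25,0.2,0,0,0,0.5],[0,3.25,0.2,0,0,0,0.5],[0,0,0,0,0,0,0.5],[0,0,0,0,0,0,0.5],[0,0,0,0,0,0,0.5]]]'; python3 go.py 581.5 121.4 23.5 -2 1
```

```text
clock: 30.58
tcp_pos: [580.3, 122.3, 55.8]
tcp_rot: [[0.035, 0.999, -0.0], [0.999, -0.035, 0.0], [-0.0, -0.0, -1.0]]
contact_force: [-0.7, -0.1, -1.3]
width: 59.9
grasp_force: 30.0
t 30.6 tcp [580.3 122.3  55.8] w 59.9 n 1
[-0.08, 0.13, 3.23, 0.0, 0.0, 0.0]
```

```bash
python3 -m jog '[[[-0.1,0.1,1.6,0,0,0,0.5],[0,0,1.6,0,0,0,0.5],[0,0,0,0,0,0,0.5],[0,0,0,0,0,0,0.5],[0,-0.15,0,0,0,0,0.5],[0,-0.1,0,0,0,0,0.5],[0,0,0,0,0,0,0.5],[0,0,0,0,0,0,0.5]]]'; python3 go.py 577.3 121.4 23.5 -2 1
```

```text
clock: 31.58
tcp_pos: [579.5, 120.9, 23.7]
tcp_rot: [[0.036, 0.999, 0.0], [0.999, -0.036, -0.0], [0.0, 0.0, -1.0]]
contact_force: [-0.1, -0.2, -0.8]
width: 59.7
grasp_force: 30.0
t 31.6 tcp [579.5 120.9  23.7] w 59.7 n 1
[0.04, -0.22, 0.02, 0.0, 0.0, 0.0]
```

```bash
python3 -m jog '[[[0.05,-0.15,0,0,0,0,0.5],[0,-0.1,0,0,0,0,0.5],[0,-0.05,0,0,0,0,0.5],[0,0,0,0,0,0,0.5]]]'
```

```text
clock: 32.08
tcp_pos: [577.3, 121.5, 24.0]
tcp_rot: [[0.036, 0.999, 0.003], [0.999, -0.036, 0.0], [0.0, 0.003, -1.0]]
contact_force: [5.8, -0.2, -2.3]
width: 59.8
grasp_force: 30.0
```

Seated. Release, back well clear, and inspect the whole row.

```bash
python3 -m jog '[[[0,0.05,0.1,0,0,0,0.5],[0,0,0,0,0,0,0.8],[0,0,0,0,0,0,0.8],[0,0,0,0,0,0,0.8],[0,0,-3,0,0,0,0.8],[0,-3,-3,0,0,0,0.9],[0,-5,0,0,0,0,0.5],[0,-6,0,0,0,0,0.3],[0,-6,0,0,0,0,0.3],[0,-6,0,0,0,0,0.3],[0,0,0,0,0,0,0.3]]]'
python3 look.py; python3 - <<'E'
from h import *
for n in("top","side"):
    c=ctrl.capture(n)
    if n=="top": im=c["pixels"][165:225,270:390,::-1];cv2.imwrite("pics/top5.png",cv2.resize(im,None,fx=6,fy=6,interpolation=cv2.INTER_CUBIC))
    W=world(c); x,y,h=W[...,0],W[...,1],W[...,2]
    m=(h>138)&(h<165)&(abs(x-640)<60)&(abs(y-230)<70); P=W[m]; print(n,"grip",m.sum(),np.percentile(P,[3,50,97],axis=0).round(1),np.polyfit(P[:,1],P[:,0],1))
E
```

```text
clock: 33.45
tcp_pos: [313.4, 131.0, 82.4]
tcp_rot: [[0.035, 0.999, -0.003], [0.999, -0.035, -0.0], [-0.0, -0.003, -1.0]]
contact_force: [1.0, 0.8, -0.4]
width: 31.6
grasp_force: 0.0
side [304.6 413.2] -105.8 61 29 24.0 27
side [570.9 -91.6] -4.4 62 34 34.4 13
side [572.2 -38.4] -2.7 61 33 34.2 15
side [574.1  15.6] -2.6 60 32 34.1 15
side [576.8  70.7] -2.9 61 31 33.7 18
side [577.9 125.1] -2.2 62 33 34.0 14
top [304.5 407. ] -106.5 61 27 24.6 18
top [570.2 -99.4] -4.2 60 27 35.0 22
top [577.5 117.4] -2.6 60 27 34.8 22
top [576.1  64.8] -3.0 60 26 35.2 24
top [574.5   9. ] -3.4 59 27 34.8 24
top [571.8 -43.8] -3.0 58 26 35.0 25
top grip 132 [[625.1 188.1 143.3]
 [633.2 222.8 154.3]
 [641.4 260.9 160.8]] [6.96694214e-02 6.17663828e+02]
side grip 205 [[623.4 197.9 140.8]
 [632.  233.8 153.2]
 [642.7 269.8 158.1]] [7.57372847e-02 6.14934231e+02]
```

View pics/top5.png

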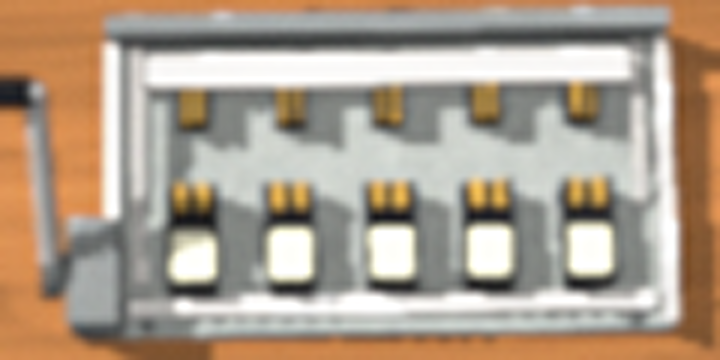

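```bash
python3 go.py 634 231 205 -2 10; python3 - <<'E'
import numpy as np
q=np.arange(0,1.2001,.05); x=13*np.sin(.6-q); z=13*np.cos(.6-q)
for a,b,c in zip(q[1:],np.diff(x),-np.diff(z)): print(round(a,2),round(b,2),round(c,2))
E
```

```text
t 33.6 tcp [318.5 130.7  83. ] w 26.1 n 10
[1.12, 3.12, -1.22, 0.0, 0.0, 0.0]
[1.12, 3.12, -1.22, 0.0, 0.0, 0.0]
[1.12, 3.12, -1.22, 0.0, 0.0, 0.0]
[1.11, 3.12, -1.22, 0.0, 0.0, 0.0]
[1.11, 3.12, -1.22, 0.0, 0.0, 0.0]
[1.11, 3.12, -1.22, 0.0, 0.0, 0.0]
[1.11, 3.12, -1.22, 0.0, 0.0, 0.0]
[1.11, 3.12, -1.22, 0.0, 0.0, 0.0]
[1.11, 3.12, -1.22, 0.0, 0.0, 0.0]
[1.11, 3.12, -1.22, 0.0, 0.0, 0.0]
0.05 -0.55 -0.35
0.1 -0.56 -0.33
0.15 -0.58 -0.3
0.2 -0.59 -0.27
0.25 -0.6 -0.24
0.3 -0.62 -0.21
0.35 -0.63 -0.18
0.4 -0.63 -0.15
0.45 -0.64 -0.11
0.5 -0.64 -0.08
0.55 -0.65 -0.05
0.6 -0.65 -0.02
0.65 -0.65 0.02
0.7 -0.65 0.05
0.75 -0.64 0.08
0.8 -0.64 0.11
0.85 -0.63 0.15
0.9 -0.63 0.18
0.95 -0.62 0.21
1.0 -0.6 0.24
1.05 -0.59 0.27
1.1 -0.58 0.3
1.15 -0.56 0.33
1.2 -0.55 0.35
```

Rise first, then cross over to the lever.

```bash
python3 -m jog '[[[1.1,1,-4,0,0,0,0.6],[1.1,1,-4,0,0,0,0.6],[1.1,1,-4,0,0,0,0.6],[1.1,4,-0.2,0,0,0,0.6],[1.1,4,0,0,0,0,0.6],[1.1,4,0,0,0,0,0.6],[1.1,4,0,0,0,0,0.6],[1.1,4,0,0,0,0,0.6],[1.1,4,0,0,0,0,0.6],[1.1,4.2,0,0,0,0,0.6],[0,0,0,0,0,0,0.6],[0,0,0,0,0,0,0.6]]]'; python3 go.py 634 231 127 -2 2
python3 - <<'E'
from h import *
c=ctrl.capture("side");cv2.imwrite("pics/s6.png",cv2.resize(c["pixels"][130:280,210:370,::-1],None,fx=4,fy=4,interpolation=cv2.INTER_CUBIC))
E
```

```text
clock: 35.15
tcp_pos: [632.8, 229.4, 204.1]
tcp_rot: [[0.036, 0.999, -0.001], [0.999, -0.036, -0.0], [-0.0, -0.001, -1.0]]
contact_force: [-0.1, 0.4, 0.4]
width: 53.5
grasp_force: 0.0
t 35.1 tcp [632.8 229.4 204.1] w 53.5 n 2
[0.08, 0.06, 3.85, 0.0, 0.0, 0.0]
[0.08, 0.06, 3.85, 0.0, 0.0, 0.0]
```

View pics/s6.png

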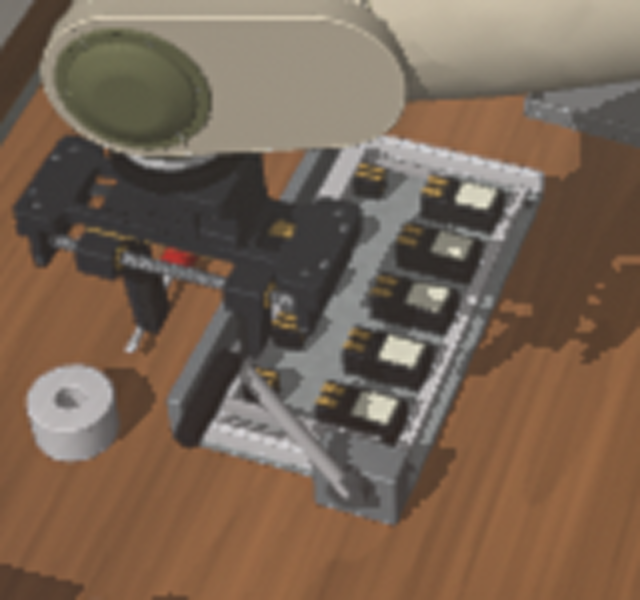

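```bash
python3 -m jog '[[[0.1,0.05,2,0,0,0,0.6],[0.05,0.05,2,0,0,0,0.6],[0,0,2,0,0,0,0.6],[0,0,1.7,0,0,0,0.6],[0,0,0,0,0,0,0.6],[0,0,0,0,0,0,0.6]]]'; python3 -m jog '[[[0,0,0,0,0,0,0.17],[0,0,0,0,0,0,0.17],[0,0,0,0,0,0,0.17],[0,0,0,0,0,0,0.17],[0,0,0,0,0,0,0.17],[0,0,0,0,0,0,0.17]]]'
```

```text
clock: 35.95
tcp_pos: [634.2, 231.1, 128.7]
tcp_rot: [[0.036, 0.999, 0.001], [0.999, -0.036, 0.0], [0.0, 0.001, -1.0]]
contact_force: [-0.1, 0.4, -0.3]
width: 52.8
grasp_force: 0.0
clock: 36.7
tcp_pos: [634.5, 231.0, 127.9]
tcp_rot: [[0.036, 0.999, 0.002], [0.999, -0.036, 0.0], [0.0, 0.002, -1.0]]
contact_force: [5.4, 0.4, -1.1]
width: 16.5
grasp_force: 29.7
```

```bash
python3 -m jog '[[[0,-0.3,-0.2,0,0,0,0.1],[0,-0.25,-0.15,0,0,0,0.1],[0,-0.3,-0.17,0,0,0,0.1],[0,-0.3,-0.16,0,0,0,0.1],[0,-0.3,-0.15,0,0,0,0.1],[0,-0.3,-0.15,0,0,0,0.1],[0,-0.55,-0.26,0,0,0,0.1],[0,-0.6,-0.24,0,0,0,0.1],[0,-0.6,-0.2,0,0,0,0.1],[0,0,0,0,0,0,0.1]]]'
```

```text
clock: 37.95
tcp_pos: [598.6, 232.2, 143.1]
tcp_rot: [[0.036, 0.999, -0.001], [0.999, -0.036, -0.0], [-0.0, -0.001, -1.0]]
contact_force: [6.3, 1.9, -10.9]
width: 15.9
grasp_force: 30.5
```

```bash
python3 - <<'E'
from h import *
c=ctrl.capture("side");cv2.imwrite("pics/s7.png",cv2.resize(c["pixels"][160:260,220:330,::-1],None,fx=6,fy=6,interpolation=cv2.INTER_CUBIC))
E
```

```text
(no output)
```

View pics/s7.png

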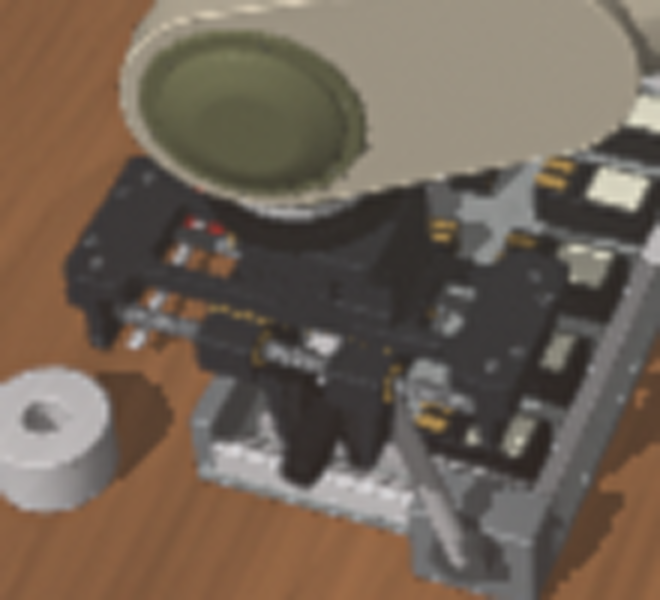

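```bash
python3 -m jog '[[[0,-0.6,-0.15,0,0,0,0.1],[0,-0.65,-0.15,0,0,0,0.1],[0,-0.65,-0.1,0,0,0,0.1],[0,-0.65,-0.1,0,0,0,0.1],[0,-0.65,-0.05,0,0,0,0.1],[0,-0.65,0,0,0,0,0.1],[0,-0.65,0,0,0,0,0.1],[0,-0.65,0.05,0,0,0,0.1],[0,-0.65,0.1,0,0,0,0.1],[0,-0.65,0.1,0,0,0,0.1],[0,0,0,0,0,0,0.1]]]'
```

```text
clock: 39.38
tcp_pos: [536.4, 234.5, 148.5]
tcp_rot: [[0.036, 0.999, 0.006], [0.999, -0.036, 0.001], [0.001, 0.006, -1.0]]
contact_force: [11.3, -0.5, -1.2]
width: 16.3
grasp_force: 29.8
```

```bash
python3 -m jog '[[[0,-0.63,0.15,0,0,0,0.1],[0,-0.63,0.18,0,0,0,0.1],[0,-0.62,0.21,0,0,0,0.1],[0,-0.6,0.24,0,0,0,0.1],[0,-0.6,0.27,0,0,0,0.1],[0,-0.58,0.3,0,0,0,0.1],[0,-0.56,0.33,0,0,0,0.1],[0,-0.4,0.25,0,0,0,0.1],[0,0,0,0,0,0,0.1]]]'
```

```text
clock: 40.5
tcp_pos: [491.6, 236.3, 129.8]
tcp_rot: [[0.036, 0.999, 0.01], [0.999, -0.036, 0.001], [0.002, 0.01, -1.0]]
contact_force: [15.6, 0.3, 0.5]
width: 16.5
grasp_force: 29.6
```

```bash
python3 -m jog '[[[0,-0.2,0.13,0,0,0,0.1],[0,-0.2,0.13,0,0,0,0.1],[0,-0.1,0.05,0,0,0,0.1],[0,0,0,0,0,0,0.1]]]'; python3 -m jog '[[[0,-0.1,0,0,0,0,0.1],[0,-0.1,0,0,0,0,0.1],[0,0,0,0,0,0,0.1]]]'
```

```text
clock: 41.0
tcp_pos: [487.8, 236.4, 127.4]
tcp_rot: [[0.036, 0.999, 0.013], [0.999, -0.036, 0.002], [0.002, 0.013, -1.0]]
contact_force: [20.0, 1.1, 0.4]
width: 16.5
grasp_force: 29.5
clock: 41.38
tcp_pos: [487.6, 236.4, 127.4]
tcp_rot: [[0.037, 0.999, 0.017], [0.999, -0.037, 0.002], [0.003, 0.017, -1.0]]
contact_force: [29.1, 0.7, -5.9]
width: 16.3
grasp_force: 30.2
```

```bash
python3 -m jog '[[[0,0,0,0,0,0,0.1],[0,0,0,0,0,0,0.1],[0,0,0,0,0,0,0.1],[0,0,0,0,0,0,0.1],[0,0,0,0,0,0,0.1],[0,0,0,0,0,0,0.1],[0,0,0,0,0,0,0.1],[0,0,0,0,0,0,0.1],[0,0,0,0,0,0,0.1],[0,0,0,0,0,0,0.1],[0,0,0,0,0,0,0.1],[0,0,0,0,0,0,0.1]]]'; python3 -m jog '[[[0,0,0,0,0,0,0.1],[0,0,0,0,0,0,0.1],[0,0,0,0,0,0,0.1],[0,0,0,0,0,0,0.1],[0,0,0,0,0,0,0.1],[0,0,0,0,0,0,0.1],[0,0,0,0,0,0,0.1],[0,0,0,0,0,0,0.1],[0,0,0,0,0,0,0.1],[0,0,0,0,0,0,0.1]]]'; python3 look.py
python3 - <<'E'
from h import *
c=ctrl.capture("side");a=cv2.resize(c["pixels"][130:270,230:370,::-1],None,fx=4,fy=4,interpolation=cv2.INTER_CUBIC);cv2.imwrite("pics/s8.png",a)
E
```

```text
clock: 42.88
tcp_pos: [487.6, 236.4, 127.4]
tcp_rot: [[0.037, 0.999, 0.017], [0.999, -0.037, 0.002], [0.003, 0.017, -1.0]]
contact_force: [29.5, 1.0, -6.0]
width: 16.3
grasp_force: 30.2
clock: 44.12
tcp_pos: [487.6, 236.4, 127.4]
tcp_rot: [[0.037, 0.999, 0.017], [0.999, -0.037, 0.002], [0.003, 0.017, -1.0]]
contact_force: [28.8, 0.7, -5.6]
width: 16.5
grasp_force: 30.2
side [304.5 412.7] -105.6 61 29 24.0 27
side [625.4 150.4] 151.7 51 26 35.0 0
top [304.9 406.6] -105.1 60 28 25.0 20
```

View pics/s8.png

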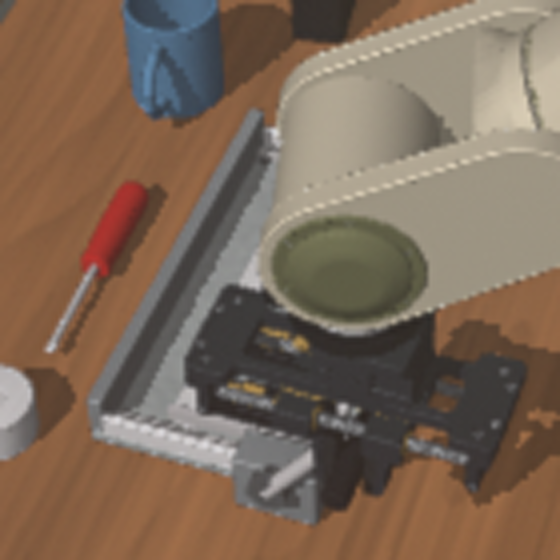

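```bash
python3 -m jog '[[[0,0.3,0,0,0,0,0.1],[0,0.28,-0.17,0,0,0,0.1],[0,0.28,-0.17,0,0,0,0.1],[0,0.28,-0.16,0,0,0,0.1],[0,0.29,-0.15,0,0,0,0.1],[0,0.29,-0.15,0,0,0,0.1],[0,0.3,-0.14,0,0,0,0.1],[0,0.3,-0.13,0,0,0,0.1],[0,0.3,-0.12,0,0,0,0.1],[0,0.31,-0.11,0,0,0,0.1],[0,0.31,-0.1,0,0,0,0.1],[0,0.31,-0.1,0,0,0,0.1]]]'; python3 -m jog '[[[0,0.4,-0.1,0,0,0,0.1],[0,0.4,-0.1,0,0,0,0.1],[0,0.4,-0.08,0,0,0,0.1],[0,0.4,-0.06,0,0,0,0.1],[0,0.4,-0.05,0,0,0,0.1],[0,0.4,-0.04,0,0,0,0.1],[0,0.4,-0.02,0,0,0,0.1],[0,0.4,0,0,0,0,0.1],[0,0.4,0,0,0,0,0.1],[0,0.4,0.02,0,0,0,0.1],[0,0.4,0.03,0,0,0,0.1]]]'
```

```text
clock: 45.78
tcp_pos: [518.3, 235.4, 141.1]
tcp_rot: [[0.036, 0.999, 0.004], [0.999, -0.036, 0.001], [0.001, 0.004, -1.0]]
contact_force: [8.0, 1.3, 0.2]
width: 16.1
grasp_force: 29.6
clock: 47.15
tcp_pos: [562.1, 233.9, 145.4]
tcp_rot: [[0.036, 0.999, 0.004], [0.999, -0.036, 0.001], [0.001, 0.004, -1.0]]
contact_force: [5.4, 1.5, 2.3]
width: 15.4
grasp_force: 29.4
```

```bash
python3 -m jog '[[[0,0.4,0,0,0,0,0.1],[0,0.4,0,0,0,0,0.1],[0,0.4,0,0,0,0,0.1],[0,0.4,0,0,0,0,0.1],[0,0.4,0.03,0,0,0,0.1],[0,0.4,0.05,0,0,0,0.1],[0,0.4,0.08,0,0,0,0.1],[0,0.4,0.12,0,0,0,0.1],[0,0.35,0.12,0,0,0,0.1],[0,0,0,0,0,0,0.1]]]'
```

```text
clock: 48.4
tcp_pos: [596.0, 232.4, 139.3]
tcp_rot: [[0.036, 0.999, -0.002], [0.999, -0.036, -0.0], [-0.0, -0.002, -1.0]]
contact_force: [-0.5, 4.6, -15.0]
width: 14.4
grasp_force: 30.9
```

```bash
python3 -m jog '[[[0,0.35,0.13,0,0,0,0.1],[0,0.35,0.14,0,0,0,0.1],[0,0.35,0.15,0,0,0,0.1],[0,0.35,0.17,0,0,0,0.1],[0,0.3,0.15,0,0,0,0.1],[0,0.3,0.16,0,0,0,0.1],[0,0.3,0.17,0,0,0,0.1],[0,0.3,0.18,0,0,0,0.1],[0,0.3,0.18,0,0,0,0.1],[0,0.25,0.15,0,0,0,0.1],[0,0,0,0,0,0,0.1]]]'
```

```text
clock: 49.78
tcp_pos: [628.1, 231.1, 124.4]
tcp_rot: [[0.036, 0.999, 0.001], [0.999, -0.036, -0.0], [-0.0, 0.001, -1.0]]
contact_force: [-1.6, -0.9, -6.9]
width: 14.5
grasp_force: 30.3
```

```bash
python3 -m jog '[[[0,0.2,0,0,0,0,0.1],[0,0.2,0,0,0,0,0.1],[0,0.2,0,0,0,0,0.1],[0,0.15,0,0,0,0,0.1],[0,0,0,0,0,0,0.1],[0,0,0,0,0,0,0.1]]]'; python3 -m jog '[[[0,0.1,0,0,0,0,0.1],[0,0.1,0,0,0,0,0.1],[0,0,0,0,0,0,0.1]]]'
```

```text
clock: 50.52
tcp_pos: [633.2, 230.8, 121.6]
tcp_rot: [[0.035, 0.999, -0.007], [0.999, -0.035, -0.001], [-0.001, -0.007, -1.0]]
contact_force: [-7.6, -1.1, -18.0]
width: 14.5
grasp_force: 30.9
clock: 50.9
tcp_pos: [634.4, 230.8, 120.8]
tcp_rot: [[0.035, 0.999, -0.01], [0.999, -0.035, -0.002], [-0.002, -0.01, -1.0]]
contact_force: [-11.1, -0.1, -18.3]
width: 14.5
grasp_force: 31.0
```

```bash
python3 -m jog '[[[0,0.1,0,0,0,0,0.1],[0,0.1,0,0,0,0,0.1],[0,0,0,0,0,0,0.1]]]'
```

```text
clock: 51.28
tcp_pos: [634.7, 230.8, 120.6]
tcp_rot: [[0.035, 0.999, -0.015], [0.999, -0.035, -0.002], [-0.003, -0.015, -1.0]]
contact_force: [-22.9, -2.8, -15.7]
width: 14.5
grasp_force: 30.9
```

```bash
python3 -m jog '[[[0,-0.15,0,0,0,0,0.1],[0,0,0,0,0,0,0.3],[0,0,0,0,0,0,0.5],[0,0,0,0,0,0,0.6],[0,0,0,0,0,0,0.6],[0,0,-3,0,0,0,0.6],[0,0,-4,0,0,0,0.6],[0,-4,-2,0,0,0,0.6],[-1,-6,0,0,0,0,0.7],[-2,-6,0,0,0,0,0.9],[-2,-6,0,0,0,0,0.9],[-1,-6,0,0,0,0,0.9]]]'; python3 look.py; python3 - <<'E'
from h import *
for n in("top","side"):
    W=world(ctrl.capture(n)); x,y,h=W[...,0],W[...,1],W[...,2]
    m=(h>138)&(h<165)&(abs(x-640)<60)&(abs(y-230)<70); print(n,"grip",m.sum(),np.median(W[m],axis=0).round(1))
    print("tray",fit(W,tray,(460,-320),170))
    c=ctrl.capture(n); 
    if n=="top": cv2.imwrite("pics/top9.png",cv2.resize(c["pixels"][130:290,230:490,::-1],None,fx=3,fy=3,interpolation=cv2.INTER_CUBIC))
E
```

```text
clock: 52.78
tcp_pos: [355.5, 180.7, 214.5]
tcp_rot: [[0.036, 0.999, 0.002], [0.999, -0.036, 0.0], [0.0, 0.002, -1.0]]
contact_force: [-0.5, 0.5, 1.3]
width: 79.3
grasp_force: 0.0
side [304.5 413.3] -105.7 61 29 24.0 27
side [570. -91.] -3.8 61 38 34.0 15
side [572.5 -37.2] -1.8 62 31 33.7 16
side [574.4  14.9] -0.0 62 34 34.3 16
side [576.4  71.5] -2.2 61 33 34.2 16
side [578.2 124. ] -1.7 62 31 34.1 15
top [304.9 406.6] -105.0 59 28 24.9 19
top [570.8 -99.6] -3.5 61 27 34.1 21
top [576.6  64.8] -3.0 61 26 33.9 24
top [574.2   8.9] -3.1 58 26 34.7 19
top [572.1 -43.7] -3.3 59 26 35.6 25
top [576.8 117.3] -2.5 58 26 35.2 18
top grip 132 [633.1 222.5 155.2]
tray (array([ 459.5, -322.3]), np.float64(-5.32), np.float64(3.146))
side grip 202 [632.2 236.1 153.4]
tray (array([ 460.6, -319.3]), np.float64(-3.81), np.float64(2.646))
```

View pics/top9.png

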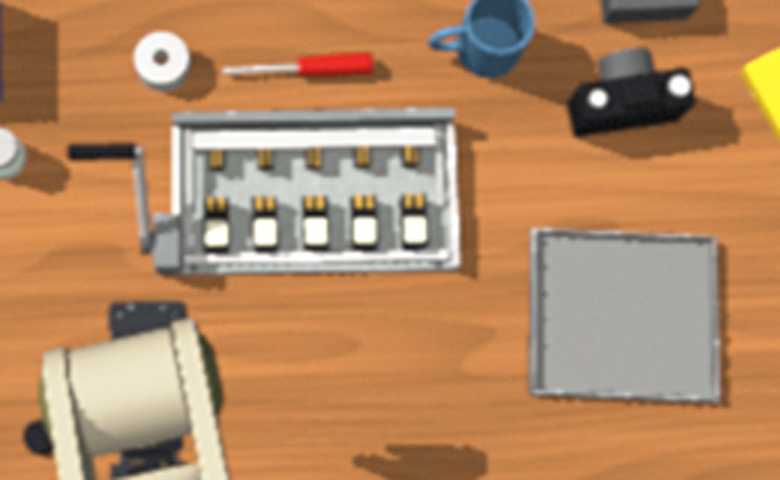

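```bash
python3 go.py 569.9 -94.4 65 -2 10
```

```text
t 53.1 tcp [358.5 181.4 214.8] w 78.9 n 10
[-2.68, 2.21, 1.5, 0.0, 0.0, 0.0]
[-2.68, 2.21, 1.5, 0.0, 0.0, 0.0]
[-2.68, 2.21, 1.5, 0.0, 0.0, 0.0]
[-2.68, 2.21, 1.5, 0.0, 0.0, 0.0]
[-2.68, 2.21, 1.5, 0.0, 0.0, 0.0]
[-2.68, 2.21, 1.5, 0.0, 0.0, 0.0]
[-2.68, 2.21, 1.5, 0.0, 0.0, 0.0]
[-2.68, 2.21, 1.5, 0.0, 0.0, 0.0]
[-2.68, 2.21, 1.5, 0.0, 0.0, 0.0]
[-2.68, 2.21, 1.5, 0.0, 0.0, 0.0]
```

```bash
python3 -m jog '[[[-2.7,2.2,1.5,0,0,0,0.85],[-2.7,2.2,1.5,0,0,0,0.85],[-2.7,2.2,1.5,0,0,0,0.85],[-2.7,2.2,1.5,0,0,0,0.85],[-2.7,2.2,1.5,0,0,0,0.85],[-2.65,2.2,1.5,0,0,0,0.85],[-2.65,2.2,1.5,0,0,0,0.85],[-2.65,2.2,1.5,0,0,0,0.85],[-2.65,2.25,1.5,0,0,0,0.85],[-2.7,2.25,1.5,0,0,0,0.85],[0,0,0,0,0,0,0.85],[0,0,0,0,0,0,0.85]]]';python3 go.py 570 -94.4 23.5 -2 2
```

```text
clock: 54.58
tcp_pos: [568.6, -94.1, 64.0]
tcp_rot: [[0.036, 0.999, -0.001], [0.999, -0.036, 0.0], [0.0, -0.001, -1.0]]
contact_force: [-0.5, -0.3, -0.4]
width: 75.1
grasp_force: 0.0
t 54.6 tcp [568.6 -94.1  64. ] w 75.1 n 2
[-0.01, 0.07, 2.02, 0.0, 0.0, 0.0]
[-0.01, 0.07, 2.02, 0.0, 0.0, 0.0]
```

```bash
python3 -m jog '[[[0,0.05,2,0,0,0,0.85],[0,0.1,2,0,0,0,0.85],[0,0,0,0,0,0,0.5],[0,0,0,0,0,0,0.5],[0,0,0,0,0,0,0.5],[0,0,0,0,0,0,0.5],[0,0,-2.5,0,0,0,0.5],[0,0,-2.5,0,0,0,0.5]]]';python3 go.py 453.9 -391.8 60 -4.5 8
```

```text
clock: 55.58
tcp_pos: [569.9, -94.4, 75.0]
tcp_rot: [[0.036, 0.999, -0.0], [0.999, -0.036, 0.0], [0.0, -0.0, -1.0]]
contact_force: [0.7, -0.3, -0.4]
width: 59.8
grasp_force: 30.0
t 55.6 tcp [569.9 -94.4  75. ] w 59.8 n 8
[-3.77, -1.32, 0.19, 0.0, 0.0, 0.3]
[-3.77, -1.3, 0.19, 0.0, 0.0, 0.3]
[-3.78, -1.28, 0.19, 0.0, 0.0, 0.3]
[-3.79, -1.26, 0.19, 0.0, 0.0, 0.3]
[-3.79, -1.24, 0.19, 0.0, 0.0, 0.3]
[-3.8, -1.21, 0.19, 0.0, 0.0, 0.3]
[-3.81, -1.19, 0.19, 0.0, 0.0, 0.3]
[-3.81, -1.17, 0.19, 0.0, 0.0, 0.3]
```

```bash
python3 -m jog '[[[-3.75,-1.3,0.2,0,0,0.3,0.5],[-3.75,-1.3,0.2,0,0,0.3,0.5],[-3.8,-1.3,0.2,0,0,0.3,0.5],[-3.8,-1.25,0.2,0,0,0.3,0.5],[-3.8,-1.25,0.2,0,0,0.3,0.5],[-3.8,-1.2,0.2,0,0,0.3,0.5],[-3.8,-1.2,0.2,0,0,0.3,0.5],[-3.8,-1.15,0.2,0,0,0.3,0.5],[0,0,0,0,0,0,0.5],[0,0,0,0,0,0,0.5]]]';python3 go.py 453.9 -391.8 18 -4.5 2
```

```text
clock: 56.82
tcp_pos: [454.4, -391.1, 58.3]
tcp_rot: [[0.077, 0.997, -0.0], [0.997, -0.077, 0.0], [0.0, -0.0, -1.0]]
contact_force: [0.4, 0.1, -0.6]
width: 59.5
grasp_force: 30.0
t 56.8 tcp [ 454.4 -391.1   58.3] w 59.5 n 2
[-0.04, -0.02, 2.01, 0.0, 0.0, 0.0]
[-0.04, -0.02, 2.01, 0.0, 0.0, 0.0]
```

```bash
python3 -m jog '[[[0,0,2,0,0,0,0.5],[0,0,1.5,0,0,0,0.5],[0,0,0.5,0,0,0,0.5],[0,0,0,0,0,0,0.5],[0,0,0,0,0,0,0.85],[0,0,0,0,0,0,0.85],[0,0,0,0,0,0,0.85],[0,0,-2.5,0,0,0,0.85],[0,0,-3,0,0,0,0.85]]]';python3 go.py 571.9 -40.5 65 -2 9
```

```text
clock: 57.95
tcp_pos: [454.1, -391.4, 73.4]
tcp_rot: [[0.077, 0.997, -0.001], [0.997, -0.077, 0.001], [0.001, -0.001, -1.0]]
contact_force: [1.5, 0.9, 1.1]
width: 74.8
grasp_force: 0.0
t 58.0 tcp [ 454.1 -391.4   73.4] w 74.8 n 9
[3.99, 1.0, 0.1, 0.0, 0.0, -0.3]
[3.98, 1.02, 0.1, 0.0, 0.0, -0.3]
[3.98, 1.04, 0.1, 0.0, 0.0, -0.3]
[3.97, 1.06, 0.1, 0.0, 0.0, -0.3]
[3.97, 1.08, 0.1, 0.0, 0.0, -0.3]
[3.96, 1.1, 0.1, 0.0, 0.0, -0.3]
[3.96, 1.12, 0.09, 0.0, 0.0, -0.3]
[3.95, 1.14, 0.09, 0.0, 0.0, -0.3]
[3.95, 1.15, 0.09, 0.0, 0.0, -0.3]
```

```bash
python3 look.py; python3 -m jog '[[[4,1,0.1,0,0,-0.3,0.85],[4,1,0.1,0,0,-0.3,0.85],[4,1.05,0.1,0,0,-0.3,0.85],[3.95,1.05,0.1,0,0,-0.3,0.85],[3.95,1.1,0.1,0,0,-0.3,0.85],[3.95,1.1,0.1,0,0,-0.3,0.85],[3.95,1.1,0.1,0,0,-0.3,0.85],[3.95,1.15,0.1,0,0,-0.3,0.85],[3.95,1.15,0.1,0,0,-0.3,0.85],[0,0,0,0,0,0,0.85],[0,0,0,0,0,0,0.85]]]';python3 go.py 571.9 -40.6 23.5 -2 2
```

```text
side [304.9 413.6] -105.1 62 29 24.0 27
side [572.7 -39.2] -2.7 61 33 34.1 15
side [578.1 123.5] -0.7 61 30 34.1 14
top [304.7 406.1] -105.1 60 28 24.4 21
top [578.5 117.3] -2.6 61 27 34.3 20
top [572.1 -45.1] -3.8 59 24 34.9 21
clock: 59.42
tcp_pos: [570.9, -41.2, 63.6]
tcp_rot: [[0.03, 1.0, -0.001], [1.0, -0.03, 0.0], [0.0, -0.001, -1.0]]
contact_force: [0.8, 0.1, 0.0]
width: 74.8
grasp_force: 0.0
t 59.4 tcp [570.9 -41.2  63.6] w 74.8 n 2
[0.03, 0.05, 2.01, 0.0, 0.0, 0.1]
[0.03, 0.05, 2.01, 0.0, 0.0, 0.1]
```

```bash
python3 -m jog '[[[0.05,0.05,2,0,0,0.1,0.85],[0,0.05,2,0,0,0.1,0.85],[0,0,0,0,0,0,0.5],[0,0,0,0,0,0,0.5],[0,0,0,0,0,0,0.5],[0,0,0,0,0,0,0.5],[0,0,-2.5,0,0,0,0.5],[0,0,-2.5,0,0,0,0.5]]]';python3 go.py 456.7 -355.9 60 -4.5 8; python3 look.py
```

```text
clock: 60.42
tcp_pos: [572.3, -40.2, 75.0]
tcp_rot: [[0.034, 0.999, -0.0], [0.999, -0.034, 0.0], [0.0, -0.0, -1.0]]
contact_force: [1.0, -0.5, -1.2]
width: 59.6
grasp_force: 30.0
t 60.4 tcp [572.3 -40.2  75. ] w 59.6 n 8
[-3.99, -1.31, 0.19, 0.0, 0.0, 0.3]
[-4.0, -1.29, 0.19, 0.0, 0.0, 0.3]
[-4.01, -1.27, 0.19, 0.0, 0.0, 0.3]
[-4.01, -1.24, 0.19, 0.0, 0.0, 0.3]
[-4.02, -1.22, 0.19, 0.0, 0.0, 0.3]
[-4.03, -1.2, 0.19, 0.0, 0.0, 0.3]
[-4.03, -1.18, 0.19, 0.0, 0.0, 0.3]
[-4.04, -1.15, 0.19, 0.0, 0.0, 0.3]
side [304.7 413.3] -105.4 62 28 24.1 25
side [579.3 124.2] -0.3 60 32 33.9 13
top [305. 407.] -105.0 60 28 24.8 16
top [578.6 117.2] -2.6 62 26 35.5 18
top [575.6  35.4] -3.7 58 20 34.8 20
```

```bash
python3 -m jog '[[[-4,-1.3,0.2,0,0,0.3,0.5],[-4,-1.3,0.2,0,0,0.3,0.5],[-4,-1.25,0.2,0,0,0.3,0.5],[-4,-1.25,0.2,0,0,0.3,0.5],[-4.05,-1.2,0.2,0,0,0.3,0.5],[-4.05,-1.2,0.2,0,0,0.3,0.5],[-4.05,-1.2,0.2,0,0,0.3,0.5],[-4.05,-1.15,0.2,0,0,0.3,0.5],[0,0,0,0,0,0,0.5],[0,0,0,0,0,0,0.5]]]';python3 go.py 456.7 -355.9 18 -4.5 2; python3 - <<'E'
from h import *
c=ctrl.capture("top"); cv2.imwrite("pics/top10.png",cv2.resize(c["pixels"][150:270,270:490,::-1],None,fx=3.6,fy=3.6,interpolation=cv2.INTER_CUBIC))
W=world(c); x,y,h=W[...,0],W[...,1],W[...,2]
m=((h>30)&(h<40)&(x>530)&(x<615)&(y>-130)&(y<150)).astype(np.uint8)
n,l,st,ct=cv2.connectedComponentsWithStats(m)
for i in range(1,n):
    if st[i,4]>30: print(st[i,4],cv2.minAreaRect(W[l==i][:,:2].astype(np.float32)))
E
```

```text
clock: 61.78
tcp_pos: [457.1, -355.8, 57.5]
tcp_rot: [[0.076, 0.997, -0.001], [0.997, -0.076, 0.001], [0.001, -0.001, -1.0]]
contact_force: [0.3, -0.1, -0.9]
width: 59.7
grasp_force: 30.0
t 61.8 tcp [ 457.1 -355.8   57.5] w 59.7 n 2
[-0.01, -0.02, 1.98, 0.0, 0.0, 0.1]
[-0.01, -0.02, 1.98, 0.0, 0.0, 0.1]
138 ((578.7135009765625, 117.253173828125), (26.569705963134766, 61.572906494140625), 87.47664642333984)
249 ((575.0733032226562, 18.717758178710938), (52.80105209350586, 58.681800842285156), 86.89159393310547)
```

View pics/top10.png

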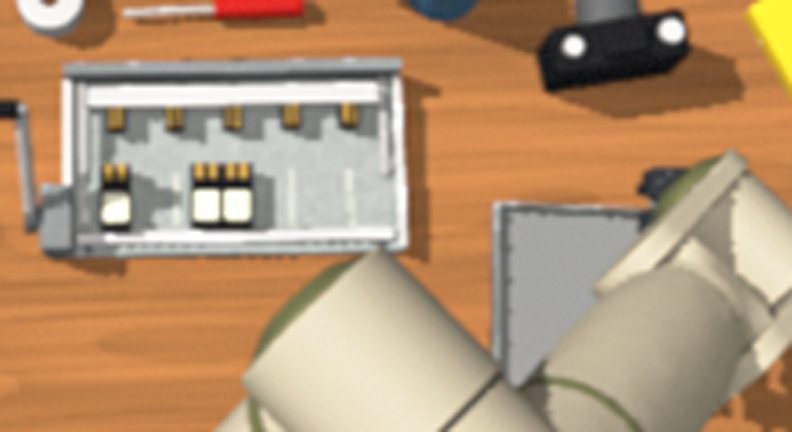

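```bash
python3 -m jog '[[[0,0,2,0,0,0,0.5],[0,0,1.5,0,0,0,0.5],[0,0,0.5,0,0,0,0.5],[0,0,0,0,0,0,0.5],[0,0,0,0,0,0,0.85],[0,0,0,0,0,0,0.85],[0,0,0,0,0,0,0.85],[0,0,-2.5,0,0,0,0.85],[0,0,-3,0,0,0,0.85]]]';python3 go.py 574.7 39.5 65 -2 11
```

```text
clock: 62.95
tcp_pos: [456.9, -356.5, 73.5]
tcp_rot: [[0.076, 0.997, -0.001], [0.997, -0.076, 0.001], [0.001, -0.001, -1.0]]
contact_force: [-0.6, -0.3, -0.7]
width: 74.8
grasp_force: 0.0
t 63.0 tcp [ 456.9 -356.5   73.5] w 74.8 n 11
[3.67, 0.79, 0.08, 0.0, 0.0, -0.2]
[3.67, 0.81, 0.08, 0.0, 0.0, -0.2]
[3.66, 0.82, 0.08, 0.0, 0.0, -0.2]
[3.66, 0.84, 0.08, 0.0, 0.0, -0.2]
[3.66, 0.85, 0.08, 0.0, 0.0, -0.2]
[3.65, 0.86, 0.08, 0.0, 0.0, -0.2]
[3.65, 0.88, 0.08, 0.0, 0.0, -0.2]
[3.65, 0.89, 0.08, 0.0, 0.0, -0.2]
[3.65, 0.9, 0.08, 0.0, 0.0, -0.2]
[3.64, 0.92, 0.08, 0.0, 0.0, -0.2]
[3.64, 0.93, 0.08, 0.0, 0.0, -0.2]
```

```bash
python3 -m jog '[[[3.65,0.8,0.1,0,0,-0.2,0.85],[3.65,0.8,0.1,0,0,-0.2,0.85],[3.65,0.85,0.1,0,0,-0.2,0.85],[3.65,0.85,0.1,0,0,-0.2,0.85],[3.65,0.85,0.1,0,0,-0.2,0.85],[3.65,0.85,0.1,0,0,-0.2,0.85],[3.65,0.9,0.1,0,0,-0.2,0.85],[3.65,0.9,0.1,0,0,-0.2,0.85],[3.65,0.9,0.1,0,0,-0.2,0.85],[3.65,0.9,0,0,0,-0.2,0.85],[3.65,0.9,0,0,0,-0.2,0.85],[0,0,0,0,0,0,0.85]]]'; python3 -m jog '[[[0,0,0,0,0,0,0.85],[0,0,0,0,0,0,0.85]]]';python3 go.py 574.7 39.5 23.5 -2 2
```

```text
clock: 64.45
tcp_pos: [575.6, 40.6, 64.2]
tcp_rot: [[0.034, 0.999, 0.0], [0.999, -0.034, 0.0], [0.0, 0.0, -1.0]]
contact_force: [-0.6, -0.6, -0.4]
width: 74.7
grasp_force: 0.0
clock: 64.7
tcp_pos: [575.3, 37.6, 64.3]
tcp_rot: [[0.039, 0.999, -0.0], [0.999, -0.039, -0.0], [-0.0, -0.0, -1.0]]
contact_force: [0.4, 0.4, -0.3]
width: 75.0
grasp_force: 0.0
t 64.7 tcp [575.3  37.6  64.3] w 75.0 n 2
[0.09, -0.03, 2.04, 0.0, 0.0, -0.1]
[0.09, -0.03, 2.04, 0.0, 0.0, -0.1]
```

```bash
python3 -m jog '[[[0.1,0,2,0,0,0,0.85],[0.1,0,2,0,0,0,0.85],[0,0,0,0,0,0,0.5],[0,0,0,0,0,0,0.5],[0,0,0,0,0,0,0.5],[0,0,0,0,0,0,0.5],[0,0,-2.5,0,0,0,0.5],[0,0,-2.5,0,0,0,0.5],[0,0,0,0,0,0,0.5]]]';python3 go.py 459.5 -320 60 -4.5 9; python3 - <<'E'
from h import *
c=ctrl.capture("side"); W=world(c)
for p in packs(c,W,26,40): print(p[:5])
x,y,h=W[...,0],W[...,1],W[...,2]; m=(h>30)&(h<38)&(x>530)&(x<602)&(y>-60)&(y<60); print(m.sum(),np.percentile(W[m],[3,50,97],axis=0).round(1) if m.sum() else 0)
E
```

```text
clock: 65.82
tcp_pos: [576.4, 40.5, 75.8]
tcp_rot: [[0.037, 0.999, 0.004], [0.999, -0.037, -0.001], [-0.0, 0.004, -1.0]]
contact_force: [0.9, -0.6, -0.4]
width: 59.6
grasp_force: 30.0
t 65.8 tcp [576.4  40.5  75.8] w 59.6 n 9
[-4.05, -1.15, 0.17, 0.0, 0.0, 0.3]
[-4.06, -1.13, 0.17, 0.0, 0.0, 0.3]
[-4.06, -1.11, 0.17, 0.0, 0.0, 0.3]
[-4.07, -1.09, 0.17, 0.0, 0.0, 0.3]
[-4.07, -1.07, 0.17, 0.0, 0.0, 0.3]
[-4.08, -1.06, 0.17, 0.0, 0.0, 0.3]
[-4.08, -1.04, 0.18, 0.0, 0.0, 0.3]
[-4.09, -1.02, 0.18, 0.0, 0.0, 0.3]
[-4.09, -1.0, 0.18, 0.0, 0.0, 0.3]
(array([ 824.2, -333.3]), np.float64(24.4), 75, 35, np.float64(32.4))
(array([577.9, 124.3]), np.float64(-1.1), 61, 31, np.float64(33.5))
(array([665.9, 368. ]), np.float64(31.0), 45, 25, np.float64(30.6))
19 [[544.7   2.1  30.5]
 [548.2  21.5  33.6]
 [554.9  27.8  36.5]]
```

```bash
python3 -m jog '[[[-4.05,-1.15,0.2,0,0,0.3,0.5],[-4.05,-1.15,0.2,0,0,0.3,0.5],[-4.05,-1.1,0.2,0,0,0.3,0.5],[-4.05,-1.1,0.2,0,0,0.3,0.5],[-4.05,-1.05,0.2,0,0,0.3,0.5],[-4.1,-1.05,0.2,0,0,0.3,0.5],[-4.1,-1.05,0.2,0,0,0.3,0.5],[-4.1,-1,0.1,0,0,0.3,0.5],[-4.1,-1,0.1,0,0,0.3,0.5],[0,0,0,0,0,0,0.5],[0,0,0,0,0,0,0.5]]]';python3 go.py 459.5 -320 18 -4.5 2; python3 look.py
```

```text
clock: 67.25
tcp_pos: [457.5, -318.8, 57.3]
tcp_rot: [[0.084, 0.996, -0.001], [0.996, -0.084, 0.001], [0.001, -0.001, -1.0]]
contact_force: [0.1, -0.3, -0.8]
width: 59.8
grasp_force: 30.0
t 67.2 tcp [ 457.5 -318.8   57.3] w 59.8 n 2
[-0.06, 0.11, 1.97, 0.0, 0.0, -0.2]
[-0.05, 0.1, 1.97, 0.0, 0.0, -0.2]
side [305.  413.3] -105.9 62 28 23.9 27
side [574.2  12.2] 0.0 61 33 33.8 15
side [577.6 124.3] -6.9 61 31 34.1 14
top [578.6 117.3] -2.5 62 27 35.1 16
top [574.6   5.7] -3.5 58 26 34.8 24
```

```bash
python3 -m jog '[[[-0.1,0.2,2,0,0,0,0.5],[0,0,1.5,0,0,0,0.5],[0,0,0.5,0,0,0,0.5],[0,0,0,0,0,0,0.5],[0,0,0,0,0,0,0.85],[0,0,0,0,0,0,0.85],[0,0,0,0,0,0,0.85],[0,0,-2.5,0,0,0,0.85],[0,0,-3,0,0,0,0.85]]]';python3 go.py 573.7 10.5 65 -2 9
```

```text
clock: 68.47
tcp_pos: [459.4, -320.6, 73.5]
tcp_rot: [[0.084, 0.996, -0.001], [0.996, -0.084, 0.001], [0.001, -0.001, -1.0]]
contact_force: [0.4, -0.1, -0.1]
width: 75.1
grasp_force: 0.0
t 68.5 tcp [ 459.4 -320.6   73.5] w 75.1 n 9
[3.77, 0.95, 0.1, 0.0, 0.0, -0.3]
[3.77, 0.98, 0.1, 0.0, 0.0, -0.3]
[3.76, 1.0, 0.1, 0.0, 0.0, -0.3]
[3.76, 1.02, 0.1, 0.0, 0.0, -0.3]
[3.75, 1.04, 0.1, 0.0, 0.0, -0.3]
[3.75, 1.06, 0.1, 0.0, 0.0, -0.3]
[3.74, 1.08, 0.1, 0.0, 0.0, -0.3]
[3.73, 1.1, 0.1, 0.0, 0.0, -0.3]
[3.73, 1.12, 0.09, 0.0, 0.0, -0.3]
```

```bash
python3 -m jog '[[[3.8,0.95,0.1,0,0,-0.3,0.85],[3.75,1,0.1,0,0,-0.3,0.85],[3.75,1,0.1,0,0,-0.3,0.85],[3.75,1,0.1,0,0,-0.3,0.85],[3.75,1.05,0.1,0,0,-0.3,0.85],[3.75,1.05,0.1,0,0,-0.3,0.85],[3.75,1.1,0.1,0,0,-0.3,0.85],[3.75,1.1,0.1,0,0,-0.3,0.85],[3.75,1.1,0.1,0,0,-0.3,0.85],[0,0,0,0,0,0,0.85],[0,0,0,0,0,0,0.85]]]'; python3 go.py 573.7 10.5 23.5 -2 2
```

```text
clock: 69.85
tcp_pos: [574.2, 10.1, 64.2]
tcp_rot: [[0.037, 0.999, -0.0], [0.999, -0.037, -0.0], [-0.0, -0.0, -1.0]]
contact_force: [0.1, -0.3, -0.3]
width: 75.1
grasp_force: 0.0
t 69.8 tcp [574.2  10.1  64.2] w 75.1 n 2
[0.02, -0.03, 2.03, 0.0, 0.0, -0.1]
[0.02, -0.03, 2.03, 0.0, 0.0, -0.1]
```

Next slot: tray +36 → (462.3, -284.1).

```bash
python3 -m jog '[[[0,-0.05,2,0,0,0,0.85],[0,0,2,0,0,0,0.85],[0,0,0,0,0,0,0.5],[0,0,0,0,0,0,0.5],[0,0,0,0,0,0,0.5],[0,0,0,0,0,0,0.5],[0,0,-2.5,0,0,0,0.5],[0,0,-2.5,0,0,0,0.5]]]';python3 go.py 462.3 -283.5 60 -4.5 8
```

```text
clock: 70.85
tcp_pos: [573.9, 10.6, 75.0]
tcp_rot: [[0.037, 0.999, -0.0], [0.999, -0.037, -0.0], [-0.0, -0.0, -1.0]]
contact_force: [0.4, 0.9, -1.5]
width: 59.4
grasp_force: 30.0
t 70.8 tcp [573.9  10.6  75. ] w 59.4 n 8
[-3.73, -1.26, 0.19, 0.0, 0.0, 0.3]
[-3.73, -1.24, 0.19, 0.0, 0.0, 0.3]
[-3.74, -1.22, 0.19, 0.0, 0.0, 0.3]
[-3.74, -1.2, 0.19, 0.0, 0.0, 0.3]
[-3.75, -1.18, 0.19, 0.0, 0.0, 0.3]
[-3.76, -1.16, 0.19, 0.0, 0.0, 0.3]
[-3.76, -1.14, 0.19, 0.0, 0.0, 0.3]
[-3.77, -1.12, 0.19, 0.0, 0.0, 0.3]
```

```bash
python3 -m jog '[[[-3.7,-1.25,0.2,0,0,0.3,0.5],[-3.75,-1.25,0.2,0,0,0.3,0.5],[-3.75,-1.2,0.2,0,0,0.3,0.5],[-3.75,-1.2,0.2,0,0,0.3,0.5],[-3.75,-1.2,0.2,0,0,0.3,0.5],[-3.75,-1.15,0.2,0,0,0.3,0.5],[-3.75,-1.15,0.2,0,0,0.3,0.5],[-3.75,-1.1,0.2,0,0,0.3,0.5],[0,0,0,0,0,0,0.5],[0,0,0,0,0,0,0.5]]]';python3 go.py 462.3 -283.5 18 -4.5 2
```

```text
clock: 72.1
tcp_pos: [462.6, -282.5, 58.4]
tcp_rot: [[0.079, 0.997, -0.0], [0.997, -0.079, 0.0], [0.0, -0.0, -1.0]]
contact_force: [-0.5, -0.1, -1.0]
width: 59.5
grasp_force: 30.0
t 72.1 tcp [ 462.6 -282.5   58.4] w 59.5 n 2
[-0.05, -0.01, 2.02, 0.0, 0.0, 0.0]
[-0.05, -0.01, 2.02, 0.0, 0.0, 0.0]
```

```bash
python3 -m jog '[[[-0.1,0,2,0,0,0,0.5],[0,0,1.5,0,0,0,0.5],[0,0,0.5,0,0,0,0.5],[0,0,0,0,0,0,0.5],[0,0,0,0,0,0,0.85],[0,0,0,0,0,0,0.85],[0,0,0,0,0,0,0.85],[0,0,-2.5,0,0,0,0.85],[0,0,-3,0,0,0,0.85]]]';python3 look.py;python3 go.py 577.4 121.4 65 -2 11
```

```text
clock: 73.22
tcp_pos: [462.1, -284.0, 73.6]
tcp_rot: [[0.079, 0.997, -0.001], [0.997, -0.079, 0.001], [0.001, -0.001, -1.0]]
contact_force: [-0.1, 0.1, -0.5]
width: 74.5
grasp_force: 0.0
side [304.4 412.9] -105.7 62 28 23.7 26
side [578.4 122.7] -3.9 61 33 33.7 15
top [304.9 406.7] -105.2 60 28 24.3 19
top [578.2 117.3] -2.5 62 27 34.3 19
t 73.3 tcp [ 463.5 -285.2   75.9] w 74.8 n 11
[3.77, 0.74, 0.09, 0.0, 0.0, -0.2]
[3.76, 0.75, 0.09, 0.0, 0.0, -0.2]
[3.76, 0.77, 0.09, 0.0, 0.0, -0.2]
[3.76, 0.79, 0.09, 0.0, 0.0, -0.2]
[3.75, 0.8, 0.09, 0.0, 0.0, -0.2]
[3.75, 0.82, 0.09, 0.0, 0.0, -0.2]
[3.75, 0.83, 0.1, 0.0, 0.0, -0.2]
[3.74, 0.85, 0.1, 0.0, 0.0, -0.2]
[3.74, 0.86, 0.1, 0.0, 0.0, -0.2]
[3.74, 0.88, 0.1, 0.0, 0.0, -0.2]
[3.73, 0.89, 0.1, 0.0, 0.0, -0.2]
```

```bash
python3 -m jog '[[[3.75,0.75,0.1,0,0,-0.2,0.85],[3.75,0.75,0.1,0,0,-0.2,0.85],[3.75,0.75,0.1,0,0,-0.2,0.85],[3.75,0.8,0.1,0,0,-0.2,0.85],[3.75,0.8,0.1,0,0,-0.2,0.85],[3.75,0.8,0.1,0,0,-0.2,0.85],[3.75,0.85,0.1,0,0,-0.2,0.85],[3.75,0.85,0.1,0,0,-0.2,0.85],[3.75,0.85,0.1,0,0,-0.2,0.85],[3.75,0.9,0.1,0,0,-0.2,0.85],[3.75,0.9,0.1,0,0,-0.2,0.85],[0,0,0,0,0,0,0.85]]]'; python3 -m jog '[[[0,0,0,0,0,0,0.85],[0,0,0,0,0,0,0.85]]]';python3 go.py 577.4 121.4 23.5 -2 2
```

```text
clock: 74.82
tcp_pos: [577.3, 124.0, 61.1]
tcp_rot: [[0.038, 0.999, -0.001], [0.999, -0.038, 0.0], [0.0, -0.001, -1.0]]
contact_force: [-0.7, -0.8, -0.2]
width: 74.9
grasp_force: 0.0
clock: 75.08
tcp_pos: [577.4, 121.0, 62.0]
tcp_rot: [[0.042, 0.999, -0.001], [0.999, -0.042, -0.0], [-0.0, -0.001, -1.0]]
contact_force: [-0.3, -0.3, 0.1]
width: 74.8
grasp_force: 0.0
t 75.1 tcp [577.4 121.   62. ] w 74.8 n 2
[0.02, 0.0, 1.93, 0.0, 0.0, -0.2]
[0.02, 0.0, 1.93, 0.0, 0.0, -0.2]
```

```bash
python3 -m jog '[[[0,0,1.9,0,0,-0.2,0.85],[0,0,1.9,0,0,-0.2,0.85],[0,0,0,0,0,0,0.5],[0,0,0,0,0,0,0.5],[0,0,0,0,0,0,0.5],[0,0,0,0,0,0,0.5],[0,0,-2.5,0,0,0,0.5],[0,0,-2.5,0,0,0,0.5]]]';python3 go.py 465.1 -247.5 60 -4.5 10
```

```text
clock: 76.08
tcp_pos: [577.6, 122.1, 75.0]
tcp_rot: [[0.034, 0.999, -0.0], [0.999, -0.034, 0.0], [0.0, -0.0, -1.0]]
contact_force: [0.1, -0.2, -0.9]
width: 59.6
grasp_force: 30.0
t 76.1 tcp [577.6 122.1  75. ] w 59.6 n 10
[-3.73, -1.0, 0.15, 0.0, 0.0, 0.3]
[-3.74, -0.98, 0.15, 0.0, 0.0, 0.3]
[-3.74, -0.97, 0.15, 0.0, 0.0, 0.3]
[-3.74, -0.95, 0.15, 0.0, 0.0, 0.3]
[-3.75, -0.93, 0.15, 0.0, 0.0, 0.3]
[-3.75, -0.92, 0.15, 0.0, 0.0, 0.3]
[-3.76, -0.9, 0.15, 0.0, 0.0, 0.3]
[-3.76, -0.88, 0.15, 0.0, 0.0, 0.3]
[-3.76, -0.87, 0.15, 0.0, 0.0, 0.3]
[-3.77, -0.85, 0.15, 0.0, 0.0, 0.3]
```

```bash
python3 -m jog '[[[-3.75,-1,0.15,0,0,0.3,0.5],[-3.75,-1,0.15,0,0,0.3,0.5],[-3.75,-0.95,0.15,0,0,0.3,0.5],[-3.75,-0.95,0.15,0,0,0.3,0.5],[-3.75,-0.95,0.15,0,0,0.3,0.5],[-3.75,-0.9,0.15,0,0,0.3,0.5],[-3.75,-0.9,0.15,0,0,0.3,0.5],[-3.75,-0.9,0.15,0,0,0.3,0.5],[-3.75,-0.85,0.15,0,0,0.3,0.5],[-3.75,-0.85,0.15,0,0,0.3,0.5],[0,0,0,0,0,0,0.5],[0,0,0,0,0,0,0.5]]]';python3 go.py 465.1 -247.5 18 -4.5 2
```

```text
clock: 77.58
tcp_pos: [463.9, -246.5, 59.4]
tcp_rot: [[0.086, 0.996, -0.0], [0.996, -0.086, 0.0], [0.0, -0.0, -1.0]]
contact_force: [0.0, 0.8, -0.7]
width: 59.5
grasp_force: 30.0
t 77.6 tcp [ 463.9 -246.5   59.4] w 59.5 n 2
[-0.04, 0.07, 2.07, 0.0, 0.0, -0.2]
[-0.04, 0.07, 2.07, 0.0, 0.0, -0.2]
```

Place the last, then move away to the left to see the tray.

```bash
python3 -m jog '[[[-0.1,0.1,2,0,0,0,0.5],[0,0,1.6,0,0,0,0.5],[0,0,0.5,0,0,0,0.5],[0,0,0,0,0,0,0.5],[0,0,0,0,0,0,0.85],[0,0,0,0,0,0,0.85],[0,0,0,0,0,0,0.85],[0,0,-3,0,0,0,0.85],[0,0,-5,0,0,0,0.85],[3,-1,-4,0,0,0,0.85],[5,-1,-2,0,0,0,0.85],[5,-1,0,0,0,0,0.85]]]';python3 -m jog '[[[5,-1,0,0,0,0,0.85],[5,-1,0,0,0,0,0.85],[5,-1,0,0,0,0,0.85],[5,-1,0,0,0,0,0.85],[5,-1,0,0,0,0,0.85],[0,0,0,0,0,0,0.85],[0,0,0,0,0,0,0.85],[0,0,0,0,0,0,0.85]]]'
python3 - <<'E'
from h import *
c=ctrl.capture("top"); cv2.imwrite("pics/top11.png",cv2.resize(c["pixels"][100:310,160:560,::-1],None,fx=2,fy=2,interpolation=cv2.INTER_CUBIC))
for n in("top","side"):
    c=ctrl.capture(n)
    for p in packs(c,None,20,35): 
        if p[0][1]<-200: print(n,p[:5])
E
```

```text
clock: 79.08
tcp_pos: [446.2, -115.1, 159.8]
tcp_rot: [[0.087, 0.996, 0.003], [0.996, -0.087, -0.002], [-0.001, 0.003, -1.0]]
contact_force: [0.5, 0.2, -0.4]
width: 74.7
grasp_force: 0.0
clock: 80.08
tcp_pos: [418.0, 136.3, 158.3]
tcp_rot: [[0.088, 0.996, 0.0], [0.996, -0.088, -0.0], [-0.0, 0.0, -1.0]]
contact_force: [0.2, -0.8, 0.7]
width: 74.7
grasp_force: 0.0
top (array([ 465. , -251.6]), np.float64(-3.7), 59, 29, np.float64(28.5))
top (array([ 463.1, -286.4]), np.float64(-4.7), 60, 30, np.float64(28.9))
top (array([ 460. , -325.6]), np.float64(-6.3), 60, 30, np.float64(28.2))
top (array([ 457.8, -358.8]), np.float64(-5.7), 58, 27, np.float64(29.2))
top (array([ 454.4, -396.3]), np.float64(-4.4), 59, 31, np.float64(28.4))
```

View pics/top11.png

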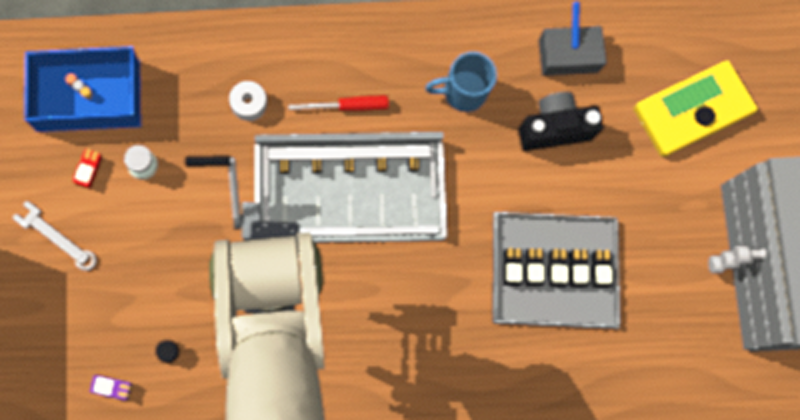

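All five packs lie flat on the tray floor (tops at about 28 mm, in a row from (513,270) to (603,273)). The jig is empty, the lever is home and the bystanders are where they were.

```bash
python3 -c "
from cell import ctrl
print(ctrl.hand_in())"
```

```text
the job is handed in; nothing more can be done
None
```

I tested all five packs in the jig, held the lever at full pull for about 2.7 s, eased it home, laid the packs flat in the tray and handed the job in. The arm hid the packs from both cameras during the hold, but all five were in place just before and just after it.

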